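Charge a ball mill jar from a scoop and close it

TASK

Charge the ball mill: pick up the blue scoop with the six steel balls, rest its lip gently on the rim of the open jar before you tip it, and roll all six balls into the jar without letting any fall from high above the rim. Then stand the empty scoop upright on the table, clear of the mill, and swing the jar's lid fully shut; leave the other things on the table where they are.

Things in the scene. Friction and masses are not known exactly. Their poses are not given: they have to be found in the camera images.
- mill: Vibratory ball mill, fixed: white housing 150 (x) x 140 (y) mm, 41 mm high, panel on the -x side. Above it a 126 x 116 mm platform on threaded posts carries an upright steel jar: outside radius 44 mm (flange to 46), inside 38, 54 mm deep. The platform is set to another height each time: the jar's rim is 110 to 125 mm above the table (not in the state). Origin: jar axis at table height.
- lid (a joint): Angle (rad) of the jar's lid: 0 shut, 1.57 upright, at most 1.95. Hinge axis along the mill's x, 58 mm from the jar's axis on the mill's +y side, 3 mm above the rim; stiff, it stays where it is left, 2 to 5 N at the tab move it. Steel disc, radius 47, 9 mm thick, centred 58 mm from the axis, then a black tab (30 wide, 8 thick) that ends 129 mm from the axis; outer face (top when shut) 7 mm off the axis.
- scoop: Blue flat-bottomed scoop, loose, 0.12 to 0.22 kg, holding the balls. Origin under the middle of its floor, x to the lip, z up. Floor x = -60 to +32 mm, 3 mm thick, then a ramp rising 18 degrees to the lip: the balls roll out when it leans nose-down clearly more than that. 66 mm wide, walls to 46 mm. Flat-sided handle in black rubber from x = -67 to -167 mm, 18 mm thick (y), 24 mm high.
- scoop_grip (a point): Point on the handle's centre line near the bowl, 95 mm behind the scoop's origin and 44 mm above its underside; grasp across the 18 mm. Axes as the scoop's.
- scoop_lip (a point): Middle of the scoop's straight pouring lip, 71 mm ahead of the scoop's origin and 14.5 mm above its underside, half-way through the 3 mm sheet; the lip is 66 mm wide. Axes as the scoop's.
- ball0_center (a point): Centre of one of the six polished steel grinding balls, 20 mm across, 33 g; they lie loose in the scoop at the start.
- ball1_center (a point): Centre of one of the six polished steel grinding balls, 20 mm across, 33 g; they lie loose in the scoop at the start.
- ball2_center (a point): Centre of one of the six polished steel grinding balls, 20 mm across, 33 g; they lie loose in the scoop at the start.
- ball3_center (a point): Centre of one of the six polished steel grinding balls, 20 mm across, 33 g; they lie loose in the scoop at the start.
- ball4_center (a point): Centre of one of the six polished steel grinding balls, 20 mm across, 33 g; they lie loose in the scoop at the start.
- ball5_center (a point): Centre of one of the six polished steel grinding balls, 20 mm across, 33 g; they lie loose in the scoop at the start.
- bottle_1: Bystander: small amber dropper bottle, 33x34x102 mm; origin in the middle of its underside.
- tape_1: Bystander: roll of tan adhesive tape, 94x92x48 mm; origin in the middle of its underside.
- clay_block: Bystander: olive block of modelling clay, 33x51x17 mm; origin in the middle of its underside.
- ref_block_1: Bystander: round steel hardness reference block, 52x52x12 mm; origin in the middle of its underside.
- petri_dish: Bystander: clear round dish with cut metal slices, 61x61x13 mm; origin in the middle of its underside.

How it is judged (in metres and radians):
On the way, in this order (a step that is already met when the one before it is completed fails the run):
1. the scoop's lip rests on the jar's rim while all six balls are still in the scoop (contact force between scoop and jar above 0.3 N and horizontal distance between scoop_lip and mill below 0.046 m and height (world z) of scoop_lip above 0.105 m and x of ball0_center in the frame of scoop between -0.07 and 0.072 m and z of ball0_center in the frame of scoop between 0 and 0.06 m and x of ball1_center in the frame of scoop between -0.07 and 0.072 m and z of ball1_center in the frame of scoop between 0 and 0.06 m and x of ball2_center in the frame of scoop between -0.07 and 0.072 m and z of ball2_center in the frame of scoop between 0 and 0.06 m and x of ball3_center in the frame of scoop between -0.07 and 0.072 m and z of ball3_center in the frame of scoop between 0 and 0.06 m and x of ball4_center in the frame of scoop between -0.07 and 0.072 m and z of ball4_center in the frame of scoop between 0 and 0.06 m and x of ball5_center in the frame of scoop between -0.07 and 0.072 m and z of ball5_center in the frame of scoop between 0 and 0.06 m), for 0.1 s.
2. all six balls are in the jar (horizontal distance between each of ball0_center, ball1_center, ball2_center, ball3_center, ball4_center, ball5_center and mill below 0.037 m and height (world z) of ball0_center between 0.055 and 0.102 m and height (world z) of ball1_center between 0.055 and 0.102 m and height (world z) of ball2_center between 0.055 and 0.102 m and height (world z) of ball3_center between 0.055 and 0.102 m and height (world z) of ball4_center between 0.055 and 0.102 m and height (world z) of ball5_center between 0.055 and 0.102 m), for 0.2 s.
3. the empty scoop stands upright on the table, clear of the mill, let go (height (world z) of scoop below 0.006 m and angle between scoop's own z axis and vertical below 0.08 rad and contact force between scoop and the fingers below 0.1 N and contact force between scoop and mill below 0.1 N and contact force between scoop and jar below 0.1 N), for 0.2 s.
At the end, for the whole second after the job is handed in: All six balls lie in the jar below its rim, the lid is shut (within 0.05 rad), and the scoop stands upright (within 0.08 rad) and at rest on the table, not touching the mill or jar (all of step 2 and value of joint lid below 0.05 rad and height (world z) of scoop below 0.006 m and angle between scoop's own z axis and vertical below 0.08 rad and linear speed of scoop below 0.02 m/s and contact force between scoop and mill below 0.1 N and contact force between scoop and jar below 0.1 N).
It fails at once if a ball is out of the scoop with its centre more than 155 mm above the table (30 to 45 mm above the jar's rim) ((height (world z) of ball0_center above 0.155 m and (x of ball0_center in the frame of scoop above 0.085 m or z of ball0_center in the frame of scoop below -0.01 m)) or (height (world z) of ball1_center above 0.155 m and (x of ball1_center in the frame of scoop above 0.085 m or z of ball1_center in the frame of scoop below -0.01 m)) or (height (world z) of ball2_center above 0.155 m and (x of ball2_center in the frame of scoop above 0.085 m or z of ball2_center in the frame of scoop below -0.01 m)) or (height (world z) of ball3_center above 0.155 m and (x of ball3_center in the frame of scoop above 0.085 m or z of ball3_center in the frame of scoop below -0.01 m)) or (height (world z) of ball4_center above 0.155 m and (x of ball4_center in the frame of scoop above 0.085 m or z of ball4_center in the frame of scoop below -0.01 m)) or (height (world z) of ball5_center above 0.155 m and (x of ball5_center in the frame of scoop above 0.085 m or z of ball5_center in the frame of scoop below -0.01 m))).
It fails at once if the scoop is pressed on the jar with more than 15 N (contact force between scoop and jar above 15 N).
It fails at once if a bystander is moved by more than 30 mm (distance of any of bottle_1, tape_1, clay_block, ref_block_1, petri_dish from where it was at the start of the episode above 0.03 m).
It also fails if it takes over 67 s, if anything falls off the work surface, if the arm or the gripper's body presses on something with over 40 N, if the wrist force passes 120 N, or if a joint passes its speed limit or range.

ROBOT

A 7-joint arm with a two-finger parallel gripper is mounted at the origin on a cart in front of the work surface, level with it; the furniture and walls round the work are solid. World frame = base frame: x ahead of the robot, y to its left, z up, the work surface at z = 0. Lengths are in mm, angles in rad, forces in N, time in s.
With the tool pointing down it reaches from about 400 to 900 mm from the base axis. Payload 5.5 kg.
Tool frame: the origin (TCP) lies midway between the tips of the shut fingers; the grasp point (between the pads) lies 19 mm behind it; z points along the fingers, y is the line along which they close (so a half turn about z gives the same grasp; the last joint's range is limited). The gripper opens to 85 mm and grips with 20 to 120 N. Pads are 22 mm wide; open, the fingers measure 114 mm over their backs; the gripper's body (76 mm by 85 mm) begins 54 mm behind the grasp point. The pads swing forward as they close: fully open they stand 13 mm farther back than shut.
Start: joints at [1.574, 0.501, -0.427, 1.55, 0.221, 1.138, -0.21], TCP at [167.01, -628.178, 231.31] pointing down, gripper open.
Joint ranges: [-2.88, 2.88], [-0.31, 2.03], [-1.54, 1.56], [0.2, 2.42], [-1.41, 4.55], [0.19, 2.02], [-2.57, 2.57]. Speed limits (rad/s): [2.57, 2.57, 3.14, 3.14, 3.14, 3.14, 3.14].

INTERFACE

Orientations are given as a unit quaternion [w, x, y, z].
In Python, from station import get_obs, viewer, env, silhouettes, mark_of gives the robot as it stands.
- The arm moves only by the tool apply_moves, never from a script. Its argument "motion" is a list of rows, each an object of numbers: "tx", "ty", "tz": the shift along the tool's x, y, z in units of 25 mm (1.0 is 25 mm); "wx", "wy", "wz": the turn, a rotation vector about the tool's x, y, z in units of 5 degrees (1.0 is 5 degrees); "hand": the opening, from 0 (shut) to 1 (fully open). In form: [{"tx": .., "ty": .., "tz": .., "wx": .., "wy": .., "wz": .., "hand": ..}, ...]. A call has 1 to 5 rows; each row shifts and turns the commanded pose from where the row before left it, along the tool's axes as they then stand; what a row does not reach is not made up. A row lasts 1/12 s, in which the tool goes at most 41.7 mm and 7.16 degrees, less where a joint would pass 70% of its speed; a pose out of reach is approached as far as the arm can. A call is refused whole if a number of a shift passes 1 or a number of a turn 1, either way. A call with a gripper value outside its range is refused whole. The fingers move at their own pace and stop on an object; "newtons" is the grip in N (left out, the last holds). Time passes only in rows, so rows that do not move let the fingers close. It gives the time, the measured TCP pose, the force, the opening and the grip force at its end, in the units of the state.
- get_obs(): the state, without advancing time (a new reading comes with each control period).
- viewer.snapshot(name): name is "scene" or "side" or "wrist"; returns (picture, depth): 480x640x3 uint8, red, green, blue; 480x640 float32, mm along the optical axis (not along the pixel's ray), 0 where there is no reading.
- viewer.camera_info(name): a dict with "fx", "fy", "cx", "cy" (pixels), "xyz" and "rotation" of the camera in the world. Camera axes: x right, y down, z forward; pixel columns grow to the right and rows downward; lengths in mm; the calibration is good to about 2 mm. A picture is of the moment at which its call begins: read the wrist's pose just before it. camera_info takes no time and is no camera call; for the wrist camera it gives the pose at the moment of the call.
- env.job_done(): hands the job in; it is judged then, once.
Trained networks look in the newest picture that a camera, given by its name, has taken for a name from the list of things; names that differ only in an ending like _2 or _b are one class to them, and where a whole thing is asked for, a point or a joint stands for the part that bears it (a point fixed in the world has none). Each returns a list of dicts, best first, with "p" (0 to 1); they miss things now and then, are a little off and sometimes report something else, mostly with a low value. They report only what shows in the picture. A call takes as long as a camera call.
- silhouettes(name, camera): "region" (480x640 bool, what is visible of it).
- mark_of(name, camera): "at" ([x, y, z] in mm, in the coordinates of the camera as it stood for that picture, good to about 4 mm: a listed point, or the origin of a listed thing).
The state is a dict: "time": time; "qpos": joint angles; "dq": joint speeds; "effort": joint torques, N m; "tcp_pos": TCP position; "tool_rot": TCP orientation; "contact_force": force on the tool from outside, world axes, zero at the start; "torque": the same for the moment, N m; "finger_gap": finger opening in mm; "grip_force": force on a finger pad.
Only numpy, scipy, OpenCV 4.12 (cv2) and the standard library are available. Lean on these libraries where they do the work, as an engineer would, in place of code of your own. Each camera call takes 0.05 s, during which the arm holds its last target. There are 200 camera calls.

## Working session

There is one attempt and no reset: what is moved stays moved. The work goes in short steps, Python scripts to look and compute and a tool call to move; the robot and the scene stay as the last step left them, time stands still between calls to the robot, and variables do not carry over. Pictures are saved under pics/ and viewed, at most 13 in all, crops included, and the job is handed in when it is done.

Besides the shell and the picture viewer there is one more tool, called after "Request:" as name(argument=value, ...), one argument or row to a line, values as JSON. apply_moves: Moves the arm, as the interface text tells. Its arguments: {"type":"object","properties":{"motion":{"type":"array"},"newtons":{"type":"number"}},"required":["motion"]}

```bash
mkdir -p pics; ls
cat > h.py <<'E'
import numpy as np, cv2
from station import get_obs, viewer, env, silhouettes, mark_of
from scipy.spatial.transform import Rotation as R
def snap(c,name=None):
    info=viewer.camera_info(c); p,d=viewer.snapshot(c)
    if name: cv2.imwrite('pics/'+name+'.png',p[...,::-1])
    return info,p,d
def Rm(i):
    r=np.array(i['rotation'],float)
    return r if r.shape==(3,3) else R.from_quat(np.r_[r[1:],r[0]]).as_matrix()
def w(i,pt): return Rm(i)@np.array(pt,float)+np.array(i['xyz'])
def mk(n,c,i):
    return [(round(m['p'],2),np.round(w(i,m['at']),1).tolist()) for m in mark_of(n,c)[:3]]
def cloud(i,d,mask=None):
    v,u=np.nonzero((d>0)&(mask if mask is not None else True)); z=d[v,u]
    return np.c_[(u-i['cx'])/i['fx']*z,(v-i['cy'])/i['fy']*z,z]@Rm(i).T+np.array(i['xyz'])
E
python3 - <<'E'
from h import *
o=get_obs(); print(o['time'],o['tcp_pos'],o['tool_rot'],o['contact_force'])
for c in ['scene','side']:
    i,p,d=snap(c,c+'0'); print(c,i)
    for n in ['mill','scoop','scoop_grip','scoop_lip','bottle_1','tape_1','clay_block','ref_block_1','petri_dish','lid']:
        print(n,mk(n,c,i))
print(get_obs()['time'])
E
```

```text
pics
0.0 [ 166.73460005 -627.53592132  230.2550466 ] [-9.56993846e-04  9.91567903e-01  1.29584585e-01 -1.14080690e-04] [ 0.1984806  -0.45473783 -0.10541445]
scene {'fx': 477.7001978045231, 'fy': 477.7001978045231, 'cx': 319.9906349350503, 'cy': 234.92997001906767, 'xyz': array([ 28.38304195, 411.27759973, 800.80441199]), 'rotation': array([ 0.1733665 , -0.37916743,  0.83553811, -0.3578438 ])}
mill [(0.73, [494.9, -202.9, 12.5]), (0.6, [634.6, 218.7, 0.9])]
scoop [(0.81, [475.5, -267.3, 3.9])]
scoop_grip [(0.59, [451.4, -361.2, 45.3])]
scoop_lip [(0.95, [495.9, -203.0, 15.0])]
bottle_1 [(0.7, [748.0, -259.5, 3.2])]
tape_1 [(0.87, [734.6, -181.7, 0.2]), (0.57, [448.5, -363.3, 45.7])]
clay_block [(0.81, [441.4, 278.6, 3.8])]
ref_block_1 [(0.55, [609.0, -440.1, 4.6])]
petri_dish [(0.98, [651.1, -118.5, -1.0]), (0.59, [748.9, -261.8, 2.0])]Traceback (most recent call last):
  File "<stdin>", line 6, in <module>
  File "h.py", line 13, in mk
    return [(round(m['p'],2),np.round(w(i,m['at']),1).tolist()) for m in mark_of(n,c)[:3]]
                                                                         ~~~~~~~^^^^^
ValueError: it knows: ball0_center, ball1_center, ball2_center, ball3_center, ball4_center, ball5_center, bottle, clay_block, mill, petri_dish, ref_block, scoop, scoop_grip, scoop_lip, tape
```

Run:
```python
from h import *
c='side'
i,p,d=snap(c,c+'0'); print(c,i['xyz'])
for n in ['mill','scoop','scoop_grip','scoop_lip']:
    print(n,mk(n,c,i))
print(get_obs()['time'])
P=cloud(i,d)
i2,p2,d2=snap('scene'); Q=cloud(i2,d2)
for nm,X in (('side',P),('scene',Q)):
    s=X[(np.hypot(X[:,0]-634,X[:,1]-219)<75)&(X[:,2]>90)]
    print(nm,len(s),np.histogram(s[:,2],bins=np.arange(90,240,4)))
a=cv2.imread('pics/scene0.png');b=cv2.imread('pics/side0.png')
cv2.imwrite('pics/both.png',cv2.resize(np.vstack([a,b]),(440*1,600*1)) if 0 else cv2.resize(np.hstack([a,b]),(800,300)))
```

```text
side [398.86358406 688.61748058 760.1900087 ]
mill []
scoop [(0.98, [478.2, -267.7, 1.4]), (0.68, [476.2, -317.2, 7.5])]
scoop_grip [(0.77, [455.9, -358.6, 40.8]), (0.26, [477.9, -318.9, 13.0])]
scoop_lip [(0.7, [497.8, -201.3, 12.3])]
0.75
side 0 (array([0, 0, 0, 0, 0, 0, 0, 0, 0, 0, 0, 0, 0, 0, 0, 0, 0, 0, 0, 0, 0, 0,
       0, 0, 0, 0, 0, 0, 0, 0, 0, 0, 0, 0, 0, 0, 0]), array([ 90,  94,  98, 102, 106, 110, 114, 118, 122, 126, 130, 134, 138,
       142, 146, 150, 154, 158, 162, 166, 170, 174, 178, 182, 186, 190,
       194, 198, 202, 206, 210, 214, 218, 222, 226, 230, 234, 238]))
scene 1820 (array([111, 121, 119, 119, 126, 123, 199, 163, 348, 128,  18,   2,   1,
         3,   0,   1,   0,   2,   2,   3,   2,   2,   3,   2,   4,   4,
         4,   5,   6,   7,  13,  19,  27,  23,  20,  11,  11]), array([ 90,  94,  98, 102, 106, 110, 114, 118, 122, 126, 130, 134, 138,
       142, 146, 150, 154, 158, 162, 166, 170, 174, 178, 182, 186, 190,
       194, 198, 202, 206, 210, 214, 218, 222, 226, 230, 234, 238]))
```

View pics/scene0.png

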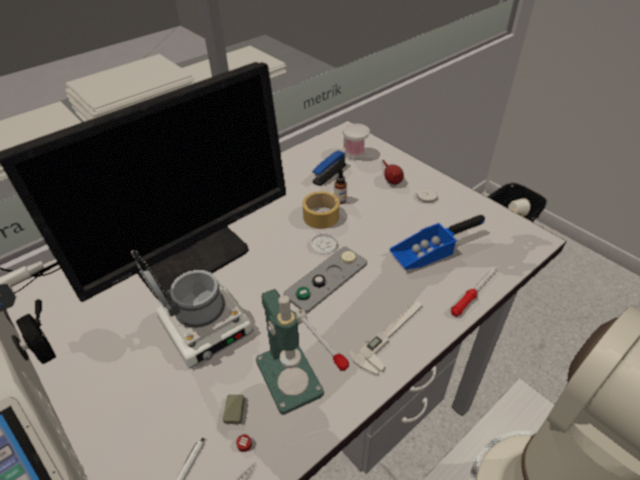

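View pics/side0.png

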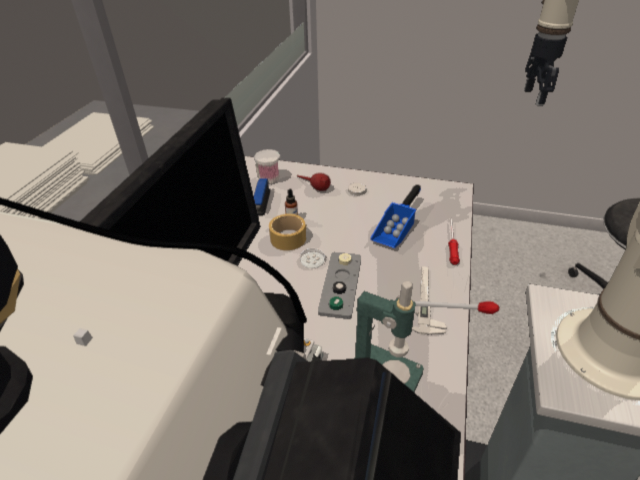

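Run:
```python
from h import *
i,p,d=snap('scene'); Q=cloud(i,d)
def sil(n): 
    s=silhouettes(n,'scene'); return [(x['p'],x['region']) for x in s[:2]]
m=sil('mill'); print('mill',[(q,r.sum()) for q,r in m])
M=cloud(i,d,m[0][1]); print(M.min(0),M.max(0))
rim=M[(M[:,2]>106)&(M[:,2]<135)&(np.hypot(*(M[:,:2]-[634,219]).T)<60)]
h,e=np.histogram(rim[:,2],bins=np.arange(106,136,1)); print(h)
# jar outside+rim: circle fit on top points
zt=np.percentile(rim[:,2],90)
lid=M[M[:,2]>140]; 
from scipy.optimize import least_squares
top=rim[rim[:,2]>e[h.argmax()]-2]
f=least_squares(lambda x:np.hypot(top[:,0]-x[0],top[:,1]-x[1])-x[2],[634,219,42],loss='soft_l1')
print('circle',f.x,np.abs(f.fun).mean(),len(top),top[:,2].mean())
if len(lid)>20: 
    c=lid.mean(0);u,s,v=np.linalg.svd(lid-c);print('lid',c,lid.min(0),lid.max(0),v,s)
pl=M[(M[:,2]>34)&(M[:,2]<46)]
print('housing',cv2.minAreaRect(pl[:,:2].astype(np.float32)),len(pl))
s=sil('scoop'); S=cloud(i,d,s[0][1]); 
hd=S[(S[:,2]>30)]; print('scoop',[(q,r.sum()) for q,r in s],cv2.minAreaRect(S[S[:,2]>5][:,:2].astype(np.float32)))
t=[w(i,x) for x in ([0,0,0],)]
# height map
g={}
for y in range(-400,340,40):
    row=[]
    for x in range(360,860,40):
        a=Q[(abs(Q[:,0]-x)<20)&(abs(Q[:,1]-y)<20)]
        row.append('%4d'%np.percentile(a[:,2],99) if len(a)>3 else '   .')
    print(y,' '.join(row))
import json; np.savez('a.npz',S=S,M=M)
```

```text
mill [(0.94, np.int64(1905))]
[5.49352507e+02 1.48275041e+02 1.54976823e-01] [706.76892947 293.8848472   48.82692029]
[0 0 0 0 0 0 0 0 0 0 0 0 0 0 0 0 0 0 0 0 0 0 0 0 0 0 0 0 0]Traceback (most recent call last):
  File "<stdin>", line 10, in <module>
    return _quantile_unchecked(
        a, q, axis, out, overwrite_input, method, keepdims, weights)
    return _ureduce(a,
                    func=_quantile_ureduce_func,
    ...<5 lines>...
                    overwrite_input=overwrite_input,
                    method=method)
    r = func(a, **kwargs)
    result = _quantile(arr,
                       quantiles=q,
    ...<2 lines>...
                       out=out,
                       weights=wgt)
    slices_having_nans = np.isnan(arr[-1, ...])
                                  ~~~^^^^^^^^^
IndexError: index -1 is out of bounds for axis 0 with size 0
```

Run:
```python
from h import *
from scipy.optimize import least_squares
i,p,d=snap('scene'); Q=cloud(i,d)
M=cloud(i,d,silhouettes('mill','scene')[0]['region'])
print('housing',cv2.minAreaRect(M[(M[:,2]>34)][:,:2].astype(np.float32)),np.median(M[M[:,2]>34][:,2]))
N=Q[(np.hypot(*(Q[:,:2]-[630,219]).T)<62)]
rim=N[(N[:,2]>104)&(N[:,2]<135)]
h,e=np.histogram(rim[:,2],bins=np.arange(104,136,1)); print(h)
def fc(top): 
    f=least_squares(lambda x:np.hypot(top[:,0]-x[0],top[:,1]-x[1])-x[2],[634,219,42],loss='soft_l1'); return f.x.round(1),np.abs(f.fun).mean().round(2),len(top)
for z in range(106,132,3): print(z,fc(N[abs(N[:,2]-z)<2]))
lid=Q[(Q[:,2]>140)&(Q[:,2]<270)&(np.hypot(Q[:,0]-630,Q[:,1]-280)<75)]
if len(lid)>20: 
    c=lid.mean(0);u,s,v=np.linalg.svd(lid-c,full_matrices=False);print('lid',c,lid.min(0),lid.max(0),v,s)
S=cloud(i,d,silhouettes('scoop','scene')[0]['region'])
print('scoop',cv2.minAreaRect(S[S[:,2]>6][:,:2].astype(np.float32)))
H=S[(S[:,1]<-340)&(S[:,2]>25)];c=H.mean(0);v=np.linalg.svd(H-c,full_matrices=False)[2][0];print('handle',c,v,len(H),H[:,2].max())
for y in range(-400,340,40):
    print(y,' '.join('%4d'%np.percentile(a[:,2],99) if len(a:=Q[(abs(Q[:,0]-x)<20)&(abs(Q[:,1]-y)<20)])>3 else '   .' for x in range(360,860,40)))
```

```text
housing ((626.4371948242188, 219.05740356445312), (140.4918212890625, 159.74014282226562), 85.5107650756836) 41.61623121771004
[ 31  31  34  32  28  25  35  27  29  34  33  41  54  69  57  25  43  36
  55  85 100 108  60  38  13   6  13   4   4   1   2]
106 (array([631. , 220.4,  40.9]), np.float64(2.28), 128)
109 (array([630.9, 220.6,  41.2]), np.float64(2.2), 120)
112 (array([631. , 221.4,  41.6]), np.float64(2.44), 125)
115 (array([630.7, 221.3,  41.9]), np.float64(2.2), 162)
118 (array([631.3, 221.3,  42.1]), np.float64(2.51), 205)
121 (array([631.6, 220.3,  41.2]), np.float64(2.38), 159)
124 (array([633.1, 219.4,  41.1]), np.float64(2.26), 348)
127 (array([633.1, 220.1,  41.7]), np.float64(3.28), 219)
130 (array([623.1, 229.9,  45.2]), np.float64(2.87), 36)
lid [616.14551593 289.46639146 215.69553485] [590.20439126 279.26592258 140.9075622 ] [678.69658965 296.06163307 258.10350425] [[-0.4873624  -0.05007385 -0.87176287]
 [ 0.87306497 -0.04548696 -0.48547759]
 [ 0.01534411  0.99770915 -0.06588636]] [635.56256478 272.84673069  82.46748905]
scoop ((464.7693786621094, -314.666778564
[... 791 characters left out ...]
 170  405  401
-40   13   12    4    4   16   26   17    5    5    5  114  405  401
0   19   15    4    4   16   26   16    5    5    5  114  405  401
40   13   11    4    4   16   26   16    4    5    5  113  405  400
80    4    4    4    5    4    .    4    4    4    5  113  405  400
120   18  188  184  191    3    5    4    4    5    4  113  404  400
160  208  251  208  191    4   71  119  126   43    .  114  404  401
200   16  204  187   19    5   67  126  126  126    .  113  404  400
240    4    4   18    5    4   66  126  127  126    .  113  404  401
280   17   18   20   18    4   65  226  256  195   42  113  404  400
320   16   16    6    4    4    4    4    4    4    4  113  404  401
```

```bash
cat >> h.py <<'E'
def plan(segs,start=None):
    """segs: list of (xyz target, Rotation target, n rows); prints rows in tool units"""
    o=get_obs(); q=o['tool_rot']
    p,r=start or (np.array(o['tcp_pos']),R.from_quat(np.r_[q[1:],q[0]]))
    for tp,tr,n in segs:
        tp=np.array(tp,float); dp=(tp-p)/n; rv=(r.inv()*tr).as_rotvec()/n
        out=[]
        for k in range(n):
            s=r.inv().apply(dp)/25; out.append(s); p=p+dp; r=r*R.from_rotvec(rv)
        print('n',n,'turn',np.round(np.degrees(rv)/5,3))
        for a in ([out[0]] if np.linalg.norm(rv)<1e-3 else out): print(np.round(a,2).tolist())
    return p,r
def down(yaw,tilt=0):
    """tool x at yaw (deg), pointing down; tilt>0 = nose (tool x) down"""
    y=np.radians(yaw); b=R.from_matrix(np.c_[[np.cos(y),np.sin(y),0],[np.sin(y),-np.cos(y),0],[0,0,-1]])
    return b*R.from_rotvec([0,-np.radians(tilt),0])
def st():
    o=get_obs(); q=o['tool_rot']; m=R.from_quat(np.r_[q[1:],q[0]]).as_matrix()
    print('t',round(o['time'],2),'tcp',np.round(o['tcp_pos'],1),'yaw',np.degrees(np.arctan2(m[1,0],m[0,0])).round(1),'nose-down',np.degrees(-np.arcsin(m[2,0])).round(1),'zaxis',m[:,2].round(3),'F',np.round(o['contact_force'],1),'gap',o['finger_gap'],o['grip_force'],'q',np.round(o['qpos'],2))
E
python3 -c "
from h import *
print(down(0,30).as_matrix().round(2)[:,0])
plan([([453,-359.5,120],down(75.3),15)])"
```

```text
[ 0.87  0.   -0.5 ]
n 15 turn [ 0.    -0.    -0.806]
[0.92, -0.5, 0.3]
[0.95, -0.43, 0.3]
[0.98, -0.36, 0.3]
[1.0, -0.29, 0.3]
[1.02, -0.22, 0.3]
[1.04, -0.15, 0.3]
[1.04, -0.08, 0.3]
[1.05, -0.0, 0.3]
[1.04, 0.07, 0.3]
[1.04, 0.14, 0.3]
[1.02, 0.22, 0.3]
[1.01, 0.29, 0.3]
[0.98, 0.36, 0.3]
[0.96, 0.43, 0.3]
[0.92, 0.49, 0.3]
```

Request:
apply_moves(
  motion=[
    {"tx":0.92,"ty":-0.5,"tz":0.3,"wz":-0.8,"hand":1},
    {"tx":0.95,"ty":-0.43,"tz":0.3,"wz":-0.8,"hand":1},
    {"tx":0.98,"ty":-0.36,"tz":0.3,"wz":-0.8,"hand":1},
    {"tx":1,"ty":-0.29,"tz":0.3,"wz":-0.8,"hand":1},
    {"tx":1,"ty":-0.22,"tz":0.3,"wz":-0.8,"hand":1},
  ],
  newtons=110,
)

```text
validation failed for argument at $.mo...
```

Request:
apply_moves(
  motion=[
    {"tx":1,"ty":-0.15,"tz":0.3,"wz":-0.8,"hand":1},
    {"tx":1,"ty":-0.08,"tz":0.3,"wz":-0.8,"hand":1},
    {"tx":1,"ty":0,"tz":0.3,"wz":-0.8,"hand":1},
    {"tx":1,"ty":0.07,"tz":0.3,"wz":-0.8,"hand":1},
    {"tx":1,"ty":0.14,"tz":0.3,"wz":-0.8,"hand":1},
  ],
)

```text
validation failed for argument at $.mo...
```

Request:
apply_moves(
  motion=[
    {"tx":1,"ty":0.22,"tz":0.3,"wz":-0.8,"hand":1},
    {"tx":1,"ty":0.29,"tz":0.3,"wz":-0.8,"hand":1},
    {"tx":0.98,"ty":0.36,"tz":0.3,"wz":-0.8,"hand":1},
    {"tx":0.96,"ty":0.43,"tz":0.3,"wz":-0.8,"hand":1},
    {"tx":0.9,"ty":0.49,"tz":0.3,"wz":-0.8,"hand":1},
  ],
)

```text
validation failed for argument at $.mo...
```

Run:
```python
from h import *
st()
i,p,d=snap('wrist','wr1')
for n in ['scoop','scoop_grip','scoop_lip']: print(n,mk(n,'wrist',i))
st()
plan([([453,-359.5,26],down(75.3),5)])
```

```text
t 1.05 tcp [ 167.  -628.2  231.3] yaw 14.9 nose-down -0.0 zaxis [ 0.  0. -1.] F [ 1.1 -0.4  0.6] gap 85.28451298183893 0.0 q [ 1.57  0.5  -0.43  1.55  0.22  1.14 -0.21]
scoop []
scoop_grip []
scoop_lip []
t 1.25 tcp [ 167.  -628.2  231.3] yaw 14.9 nose-down -0.0 zaxis [ 0.  0. -1.] F [-0.1  0.2 -0.4] gap 85.49452638068317 0.0 q [ 1.57  0.5  -0.43  1.55  0.22  1.14 -0.21]
n 5 turn [ 0.    -0.    -2.417]
[2.76, -1.49, 1.64]
[3.01, -0.88, 1.64]
[3.13, -0.23, 1.64]
[3.11, 0.43, 1.64]
[2.95, 1.07, 1.64]
```

Request:
apply_moves(
  motion=[
    {"tx":0.92,"ty":-0.5,"tz":0.3,"wx":0,"wy":0,"wz":-0.8,"hand":1},
    {"tx":0.95,"ty":-0.43,"tz":0.3,"wx":0,"wy":0,"wz":-0.8,"hand":1},
    {"tx":0.98,"ty":-0.36,"tz":0.3,"wx":0,"wy":0,"wz":-0.8,"hand":1},
    {"tx":1,"ty":-0.29,"tz":0.3,"wx":0,"wy":0,"wz":-0.8,"hand":1},
    {"tx":1,"ty":-0.22,"tz":0.3,"wx":0,"wy":0,"wz":-0.8,"hand":1},
  ],
  newtons=110,
)

```text
time: 1.67
tcp_pos: [262.6, -538.3, 193.7]
tool_rot: [0.0, 0.954, 0.301, 0.0]
contact_force: [-0.0, -0.6, 0.4]
finger_gap: 85.6
grip_force: 0.0
```

Request:
apply_moves(
  motion=[
    {"tx":1,"ty":-0.15,"tz":0.3,"wx":0,"wy":0,"wz":-0.8,"hand":1},
    {"tx":1,"ty":-0.08,"tz":0.3,"wx":0,"wy":0,"wz":-0.8,"hand":1},
    {"tx":1,"ty":0,"tz":0.3,"wx":0,"wy":0,"wz":-0.8,"hand":1},
    {"tx":1,"ty":0.07,"tz":0.3,"wx":0,"wy":0,"wz":-0.8,"hand":1},
    {"tx":1,"ty":0.14,"tz":0.3,"wx":0,"wy":0,"wz":-0.8,"hand":1},
  ],
)

```text
time: 2.08
tcp_pos: [354.7, -452.0, 155.9]
tool_rot: [0.0, 0.886, 0.463, 0.0]
contact_force: [1.2, -0.5, 0.5]
finger_gap: 85.8
grip_force: 0.0
```

Request:
apply_moves(
  motion=[
    {"tx":1,"ty":0.22,"tz":0.3,"wx":0,"wy":0,"wz":-0.8,"hand":1},
    {"tx":1,"ty":0.29,"tz":0.3,"wx":0,"wy":0,"wz":-0.8,"hand":1},
    {"tx":0.98,"ty":0.36,"tz":0.3,"wx":0,"wy":0,"wz":-0.8,"hand":1},
    {"tx":0.96,"ty":0.43,"tz":0.3,"wx":0,"wy":0,"wz":-0.8,"hand":1},
    {"tx":0.9,"ty":0.49,"tz":0.3,"wx":0,"wy":0,"wz":-0.8,"hand":1},
  ],
)

```text
time: 2.5
tcp_pos: [450.3, -364.0, 118.3]
tool_rot: [0.0, 0.792, 0.61, 0.0]
contact_force: [-0.2, -0.6, -0.2]
finger_gap: 85.4
grip_force: 0.0
```

Run:
```python
from h import *
st()
i,p,d=snap('wrist','wr2')
for n in ['scoop','scoop_grip','scoop_lip']: print(n,mk(n,'wrist',i))
st()
plan([([453,-359.5,26],down(75.3),5)])
```

```text
t 2.5 tcp [ 450.3 -364.   118.3] yaw 75.2 nose-down -0.0 zaxis [ 0. -0. -1.] F [-0.2 -0.6 -0.2] gap 85.44041078327069 0.0 q [ 1.16  0.58 -0.69  1.82  0.46  0.91  0.  ]
scoop [(0.71, [474.3, -265.8, 4.1])]
scoop_grip [(0.62, [450.9, -360.5, 45.2])]
scoop_lip []
t 2.7 tcp [ 449.7 -364.2  118.4] yaw 75.1 nose-down -0.0 zaxis [-0.     0.001 -1.   ] F [-0.8 -0.8 -0.4] gap 85.55447822419279 0.0 q [ 1.16  0.58 -0.69  1.82  0.46  0.91  0.  ]
n 5 turn [-0.001 -0.002 -0.01 ]
[0.04, 0.02, 0.74]
```

Request:
apply_moves(
  motion=[
    {"tx":0.04,"ty":0.02,"tz":0.74,"wx":0,"wy":0,"wz":0,"hand":1},
    {"tx":0.04,"ty":0.02,"tz":0.74,"wx":0,"wy":0,"wz":0,"hand":1},
    {"tx":0.04,"ty":0.02,"tz":0.74,"wx":0,"wy":0,"wz":0,"hand":1},
    {"tx":0.04,"ty":0.02,"tz":0.74,"wx":0,"wy":0,"wz":0,"hand":1},
    {"tx":0.04,"ty":0.02,"tz":0.74,"wx":0,"wy":0,"wz":0,"hand":1},
  ],
)

```text
time: 3.12
tcp_pos: [451.6, -363.2, 25.7]
tool_rot: [0.001, 0.795, 0.607, -0.001]
contact_force: [-0.0, -0.2, 0.1]
finger_gap: 85.5
grip_force: 0.0
```

Request:
apply_moves(
  motion=[
    {"tx":0,"ty":0,"tz":0,"wx":0,"wy":0,"wz":0,"hand":0.3},
    {"tx":0,"ty":0,"tz":0,"wx":0,"wy":0,"wz":0,"hand":0.1},
    {"tx":0,"ty":0,"tz":0,"wx":0,"wy":0,"wz":0,"hand":0},
    {"tx":0,"ty":0,"tz":0,"wx":0,"wy":0,"wz":0,"hand":0},
    {"tx":0,"ty":0,"tz":0,"wx":0,"wy":0,"wz":0,"hand":0},
  ],
  newtons=110,
)

```text
time: 3.53
tcp_pos: [453.2, -362.3, 27.7]
tool_rot: [0.001, 0.794, 0.608, 0.0]
contact_force: [-0.5, -0.6, 0.6]
finger_gap: 25.5
grip_force: 0.0
```

Request:
apply_moves(
  motion=[
    {"tx":0,"ty":0,"tz":0,"wx":0,"wy":0,"wz":0,"hand":0},
    {"tx":0,"ty":0,"tz":0,"wx":0,"wy":0,"wz":0,"hand":0},
    {"tx":0,"ty":0,"tz":0,"wx":0,"wy":0,"wz":0,"hand":0},
  ],
)

```text
time: 3.78
tcp_pos: [452.9, -362.1, 27.8]
tool_rot: [0.001, 0.794, 0.608, -0.0]
contact_force: [-1.6, 0.3, 6.6]
finger_gap: 16.1
grip_force: 106.9
```

Request:
apply_moves(
  motion=[
    {"tx":0,"ty":0,"tz":-0.1,"wx":0,"wy":0,"wz":0,"hand":0},
    {"tx":0,"ty":0,"tz":-0.2,"wx":0,"wy":0,"wz":0,"hand":0},
    {"tx":0,"ty":0,"tz":-0.4,"wx":0,"wy":0,"wz":0,"hand":0},
    {"tx":0,"ty":0,"tz":-0.6,"wx":0,"wy":0,"wz":0,"hand":0},
    {"tx":0,"ty":0,"tz":-0.7,"wx":0,"wy":0,"wz":0,"hand":0},
  ],
)

```text
time: 4.2
tcp_pos: [452.1, -360.9, 77.1]
tool_rot: [-0.001, 0.794, 0.608, -0.0]
contact_force: [0.0, 0.1, -2.3]
finger_gap: 16.8
grip_force: 107.3
```

Request:
apply_moves(
  motion=[
    {"tx":0,"ty":0,"tz":-0.7,"wx":0,"wy":0,"wz":0,"hand":0},
    {"tx":0,"ty":0,"tz":-0.7,"wx":0,"wy":0,"wz":0,"hand":0},
    {"tx":0,"ty":0,"tz":-0.6,"wx":0,"wy":0,"wz":0,"hand":0},
    {"tx":0,"ty":0,"tz":-0.4,"wx":0,"wy":0,"wz":0,"hand":0},
    {"tx":0,"ty":0,"tz":-0.2,"wx":0,"wy":0,"wz":0,"hand":0},
  ],
)

```text
time: 4.62
tcp_pos: [453.6, -361.9, 143.9]
tool_rot: [0.002, 0.794, 0.608, 0.0]
contact_force: [1.0, 0.4, -3.3]
finger_gap: 16.4
grip_force: 107.3
```

```bash
cat >> h.py <<'E'
def scoop_in_tool(c):
    i,p,d=snap(c); o=get_obs(); q=o['tool_rot']; r=R.from_quat(np.r_[q[1:],q[0]])
    for n in ['scoop','scoop_lip','scoop_grip']:
        for m in mark_of(n,c)[:1]:
            x=w(i,m['at']); print(c,n,round(m['p'],2),x.round(1),'tool',r.inv().apply(x-o['tcp_pos']).round(1))
    return i,p,d
E
python3 - <<'E'
from h import *
st()
scoop_in_tool('side'); scoop_in_tool('scene'); i,p,d=scoop_in_tool('wrist')
cv2.imwrite('pics/wr3.png',p[...,::-1])
E
```

```text
t 4.62 tcp [ 453.6 -361.9  143.9] yaw 74.9 nose-down 0.1 zaxis [ 0.002 -0.002 -1.   ] F [ 1.   0.4 -3.3] gap 16.394185107618 107.33386874198914 q [ 1.17  0.54 -0.71  1.8   0.43  0.95  0.01]
side scoop 0.79 [ 479.5 -268.3  117.8] tool [97.2  0.6 25.8]
side scoop_lip 0.68 [ 497.2 -200.6  127.4] tool [167.3   0.   16.2]
side scoop_grip 0.7 [ 456.6 -359.6  153.8] tool [  3.2   2.3 -10. ]
scene scoop 0.95 [ 477.4 -266.8  112.3] tool [97.6  0.  28.2]
scene scoop_lip 0.73 [ 498.4 -199.9  128.1] tool [167.7   2.9  12.4]
scene scoop_grip 0.88 [ 451.  -358.9  158.8] tool [  1.8  -1.5 -18.3]
wrist scoop 0.72 [ 478.1 -263.3  116.7] tool [101.   -0.4  23.8]
wrist scoop_grip 0.82 [ 448.5 -357.4  159. ] tool [  2.5  -4.6 -18.5]
```

View pics/wr3.png

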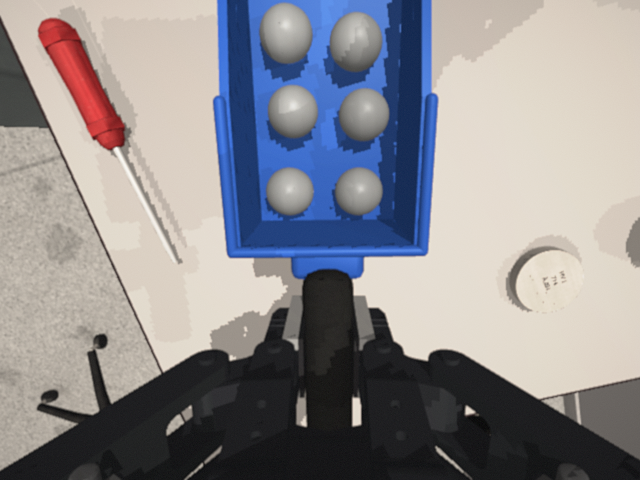

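Request:
apply_moves(
  motion=[
    {"tx":0,"ty":0,"tz":-0.2,"wx":0,"wy":0,"wz":-0.4,"hand":0},
    {"tx":0,"ty":0,"tz":-0.3,"wx":0,"wy":0,"wz":-0.8,"hand":0},
    {"tx":0,"ty":0,"tz":-0.3,"wx":0,"wy":0,"wz":-0.8,"hand":0},
    {"tx":0,"ty":0,"tz":-0.3,"wx":0,"wy":0,"wz":-0.6,"hand":0},
    {"tx":0,"ty":0,"tz":-0.15,"wx":0,"wy":0,"wz":-0.4,"hand":0},
  ],
)

```text
time: 5.63
tcp_pos: [453.1, -361.5, 173.4]
tool_rot: [0.001, 0.707, 0.707, 0.0]
contact_force: [-0.3, -0.5, -3.5]
finger_gap: 16.2
grip_force: 107.4
```

Request:
apply_moves(
  motion=[
    {"tx":0.16,"ty":0.07,"tz":0,"wx":0,"wy":0,"wz":0,"hand":0},
    {"tx":0.31,"ty":0.14,"tz":0,"wx":0,"wy":0,"wz":0,"hand":0},
    {"tx":0.47,"ty":0.21,"tz":0,"wx":0,"wy":0,"wz":0,"hand":0},
    {"tx":0.63,"ty":0.29,"tz":0,"wx":0,"wy":0,"wz":0,"hand":0},
    {"tx":0.78,"ty":0.36,"tz":0,"wx":0,"wy":0,"wz":0,"hand":0},
  ],
)

```text
time: 6.05
tcp_pos: [479.4, -301.6, 172.0]
tool_rot: [-0.0, 0.709, 0.706, -0.0]
contact_force: [0.2, -0.2, -3.2]
finger_gap: 16.5
grip_force: 107.4
```

Request:
apply_moves(
  motion=[
    {"tx":0.78,"ty":0.36,"tz":0,"wx":0,"wy":0,"wz":0,"hand":0},
    {"tx":0.78,"ty":0.36,"tz":0,"wx":0,"wy":0,"wz":0,"hand":0},
    {"tx":0.78,"ty":0.36,"tz":0,"wx":0,"wy":0,"wz":0,"hand":0},
    {"tx":0.78,"ty":0.36,"tz":0,"wx":0,"wy":0,"wz":0,"hand":0},
    {"tx":0.78,"ty":0.36,"tz":0,"wx":0,"wy":0,"wz":0,"hand":0},
  ],
)

```text
time: 6.47
tcp_pos: [525.0, -202.3, 172.2]
tool_rot: [-0.0, 0.707, 0.707, 0.0]
contact_force: [0.3, -0.3, -3.0]
finger_gap: 16.2
grip_force: 107.3
```

Run:
```python
from h import *
st()
```

```text
t 6.47 tcp [ 525.  -202.3  172.2] yaw 89.9 nose-down -0.0 zaxis [-0.001  0.001 -1.   ] F [ 0.3 -0.3 -3. ] gap 16.16719464845272 107.30437159538269 q [ 0.96  0.51 -0.82  1.82  0.44  1.01 -0.05]
```

Request:
apply_moves(
  motion=[
    {"tx":0.78,"ty":0.36,"tz":0,"wx":0,"wy":0,"wz":0,"hand":0},
    {"tx":0.78,"ty":0.36,"tz":0,"wx":0,"wy":0,"wz":0,"hand":0},
    {"tx":0.78,"ty":0.36,"tz":0,"wx":0,"wy":0,"wz":0,"hand":0},
    {"tx":0.78,"ty":0.36,"tz":0,"wx":0,"wy":0,"wz":0,"hand":0},
    {"tx":0.78,"ty":0.36,"tz":0,"wx":0,"wy":0,"wz":0,"hand":0},
  ],
)

```text
time: 6.88
tcp_pos: [569.8, -104.8, 172.1]
tool_rot: [-0.001, 0.707, 0.707, -0.0]
contact_force: [0.6, 0.3, -3.8]
finger_gap: 16.3
grip_force: 107.4
```

Request:
apply_moves(
  motion=[
    {"tx":0.78,"ty":0.36,"tz":0,"wx":0,"wy":0,"wz":0,"hand":0},
    {"tx":0.78,"ty":0.36,"tz":0,"wx":0,"wy":0,"wz":0,"hand":0},
    {"tx":0.78,"ty":0.36,"tz":0,"wx":0,"wy":0,"wz":0,"hand":0},
    {"tx":0.78,"ty":0.36,"tz":0,"wx":0,"wy":0,"wz":0,"hand":0},
    {"tx":0.7,"ty":0.34,"tz":0,"wx":0,"wy":0,"wz":0,"hand":0},
  ],
)

```text
time: 7.3
tcp_pos: [614.2, -8.9, 172.1]
tool_rot: [-0.001, 0.707, 0.707, -0.0]
contact_force: [0.5, 0.3, -3.6]
finger_gap: 16.0
grip_force: 107.3
```

Request:
apply_moves(
  motion=[
    {"tx":0.6,"ty":0.29,"tz":0,"wx":0,"wy":0,"wz":0,"hand":0},
    {"tx":0.47,"ty":0.21,"tz":0,"wx":0,"wy":0,"wz":0,"hand":0},
    {"tx":0.31,"ty":0.14,"tz":0,"wx":0,"wy":0,"wz":0,"hand":0},
    {"tx":0.16,"ty":0.07,"tz":0,"wx":0,"wy":0,"wz":0,"hand":0},
    {"tx":0,"ty":0,"tz":0,"wx":0,"wy":0,"wz":0,"hand":0},
  ],
)

```text
time: 7.72
tcp_pos: [632.2, 27.4, 172.4]
tool_rot: [-0.0, 0.707, 0.707, 0.0]
contact_force: [0.7, 0.1, -3.5]
finger_gap: 15.9
grip_force: 107.4
```

Run:
```python
from h import *
st()
i,p,d=scoop_in_tool('scene')
scoop_in_tool('wrist')
cv2.imwrite('pics/s2.png',cv2.resize(p[180:420,60:380,::-1],(640,480)))
Q=cloud(i,d)
from scipy.optimize import least_squares
N=Q[(np.hypot(*(Q[:,:2]-[630,219]).T)<62)]
for z in (109,115,121): 
    top=N[abs(N[:,2]-z)<2.5]; f=least_squares(lambda x:np.hypot(top[:,0]-x[0],top[:,1]-x[1])-x[2],[634,219,42],loss='soft_l1'); print(f.x)
```

```text
t 7.72 tcp [632.2  27.4 172.4] yaw 90.0 nose-down -0.0 zaxis [-0.  0. -1.] F [ 0.7  0.1 -3.5] gap 15.897767126514056 107.36173152923584 q [ 0.48  0.63 -0.8   1.64  0.5   1.09 -0.47]
scene scoop 0.79 [632.2 126.  143.7] tool [100.   -0.1  28.6]
scene scoop_lip 0.88 [636.9 190.7 160.1] tool [164.7   4.5  12.1]
scene scoop_grip 0.78 [629.2  27.  189.9] tool [  0.9  -2.9 -17.6]
wrist scoop 0.84 [632.6 124.  149.1] tool [99.6  0.  23.3]
wrist scoop_grip 0.71 [631.4  28.7 190.3] tool [  4.3  -0.8 -17.9]
[630.97043884 220.27842703  40.95833418]
[630.75292223 221.10444107  41.82825203]
[631.40388869 220.43416751  41.47889968]
```

View pics/s2.png

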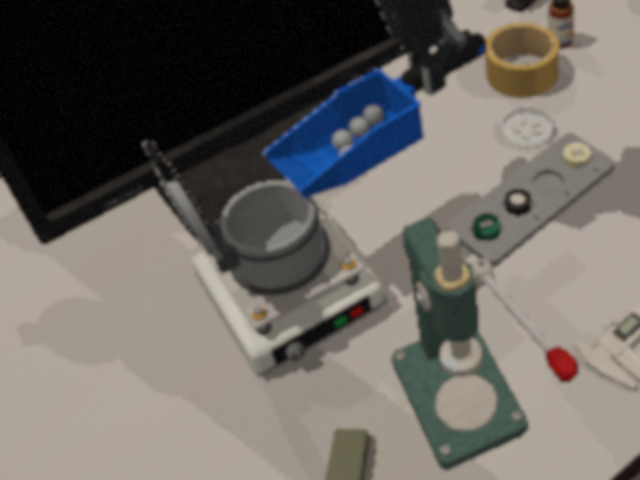

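Request:
apply_moves(
  motion=[
    {"tx":0,"ty":0,"tz":0.2,"wx":0,"wy":0,"wz":0,"hand":0},
    {"tx":0,"ty":0,"tz":0.3,"wx":0,"wy":0,"wz":0,"hand":0},
    {"tx":0,"ty":0,"tz":0.25,"wx":0,"wy":0,"wz":0,"hand":0},
    {"tx":0,"ty":0,"tz":0.1,"wx":0,"wy":0,"wz":0,"hand":0},
    {"tx":0,"ty":0,"tz":0,"wx":0,"wy":0,"wz":0,"hand":0},
  ],
)

```text
time: 8.53
tcp_pos: [631.4, 25.8, 149.8]
tool_rot: [-0.001, 0.708, 0.706, -0.001]
contact_force: [0.5, 0.6, -3.8]
finger_gap: 16.6
grip_force: 107.3
```

Request:
apply_moves(
  motion=[
    {"tx":0,"ty":0,"tz":0.03,"wx":0,"wy":0,"wz":0,"hand":0},
    {"tx":0,"ty":0,"tz":0.03,"wx":0,"wy":0,"wz":0,"hand":0},
    {"tx":0,"ty":0,"tz":0,"wx":0,"wy":0,"wz":0,"hand":0},
  ],
)

```text
time: 8.78
tcp_pos: [632.5, 26.2, 149.9]
tool_rot: [0.0, 0.708, 0.706, 0.0]
contact_force: [0.6, -0.3, -3.2]
finger_gap: 16.1
grip_force: 107.4
```

Request:
apply_moves(
  motion=[
    {"tx":0,"ty":0,"tz":0.03,"wx":0,"wy":0,"wz":0,"hand":0},
    {"tx":0,"ty":0,"tz":0.03,"wx":0,"wy":0,"wz":0,"hand":0},
    {"tx":0,"ty":0,"tz":0,"wx":0,"wy":0,"wz":0,"hand":0},
  ],
)

```text
time: 9.03
tcp_pos: [632.4, 26.0, 148.3]
tool_rot: [0.0, 0.708, 0.706, 0.0]
contact_force: [0.0, 0.5, -3.2]
finger_gap: 16.2
grip_force: 107.3
```

Request:
apply_moves(
  motion=[
    {"tx":0,"ty":0,"tz":0.04,"wx":0,"wy":0,"wz":0,"hand":0},
    {"tx":0,"ty":0,"tz":0,"wx":0,"wy":0,"wz":0,"hand":0},
  ],
)

```text
time: 9.2
tcp_pos: [632.3, 26.0, 147.2]
tool_rot: [0.0, 0.708, 0.706, -0.0]
contact_force: [-0.7, 0.4, -3.0]
finger_gap: 16.1
grip_force: 107.4
```

Request:
apply_moves(
  motion=[
    {"tx":0,"ty":0,"tz":0.04,"wx":0,"wy":0,"wz":0,"hand":0},
    {"tx":0,"ty":0,"tz":0,"wx":0,"wy":0,"wz":0,"hand":0},
  ],
)

```text
time: 9.37
tcp_pos: [632.3, 26.0, 146.1]
tool_rot: [-0.0, 0.708, 0.706, -0.0]
contact_force: [0.7, -0.6, -3.4]
finger_gap: 16.1
grip_force: 107.4
```

Request:
apply_moves(
  motion=[
    {"tx":0,"ty":0,"tz":0.04,"wx":0,"wy":0,"wz":0,"hand":0},
    {"tx":0,"ty":0,"tz":0,"wx":0,"wy":0,"wz":0,"hand":0},
  ],
)

```text
time: 9.53
tcp_pos: [632.3, 26.0, 145.1]
tool_rot: [-0.0, 0.708, 0.706, -0.0]
contact_force: [0.3, -0.9, -2.7]
finger_gap: 16.2
grip_force: 107.4
```

Request:
apply_moves(
  motion=[
    {"tx":0,"ty":0,"tz":0.04,"wx":0,"wy":0,"wz":0,"hand":0},
    {"tx":0,"ty":0,"tz":0,"wx":0,"wy":0,"wz":0,"hand":0},
  ],
)

```text
time: 9.7
tcp_pos: [632.4, 26.0, 144.2]
tool_rot: [0.0, 0.708, 0.706, 0.0]
contact_force: [0.1, -0.1, -1.4]
finger_gap: 16.4
grip_force: 107.5
```

Request:
apply_moves(
  motion=[
    {"tx":0,"ty":0,"tz":0.03,"wx":0,"wy":0,"wz":0,"hand":0},
    {"tx":0,"ty":0,"tz":0,"wx":0,"wy":0,"wz":0,"hand":0},
    {"tx":0,"ty":0,"tz":0,"wx":0,"wy":0,"wz":0,"hand":0},
  ],
)

```text
time: 9.95
tcp_pos: [632.5, 25.9, 143.8]
tool_rot: [0.0, 0.708, 0.706, 0.0]
contact_force: [-0.4, -0.7, -1.0]
finger_gap: 16.4
grip_force: 107.6
```

Run:
```python
from h import *
st()
i,p,d=snap('wrist','wr4')
```

```text
t 9.95 tcp [632.5  25.9 143.8] yaw 89.9 nose-down 0.0 zaxis [ 0. -0. -1.] F [-0.4 -0.7 -1. ] gap 16.432646376864444 107.63674020767212 q [ 0.47  0.66 -0.78  1.66  0.53  1.04 -0.49]
```

View pics/wr4.png

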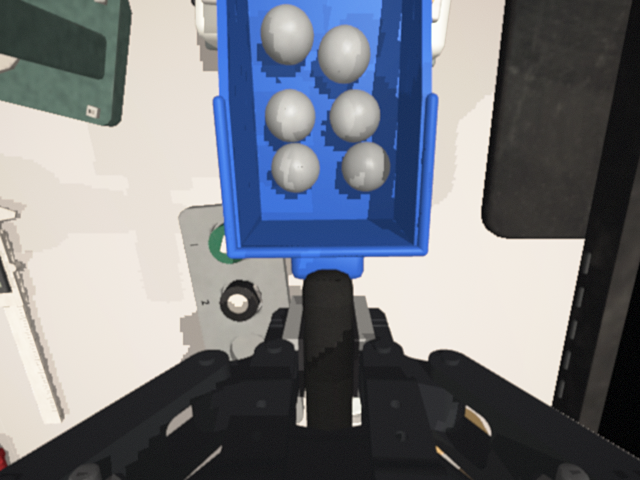

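Run:
```python
from h import *
def T(d,z,th): r=down(90,th); return np.array([631.5,220.5-d,z])-r.apply([168,0,13.5]),r
seg=[]
for d,z,th,n in [(26,134,0,2),(25,133,7,4),(24,131,14,4),(23,129,20,4),(22,128,28,5),(22,128,36,5),(22,129,42,4)]:
    p,r=T(d,z,th); print(p.round(1)); seg.append((p,r,n))
plan(seg)
```

```text
[631.5  26.5 147.5]
[631.5  30.4 166.9]
[631.5  36.8 184.7]
[631.5  44.2 199.1]
[631.5  56.5 218.8]
[631.5  70.5 237.7]
[631.5  82.7 251.4]
n 2 turn [ 0.002  0.    -0.012]
[0.01, -0.02, -0.07]
[0.01, -0.02, -0.07]
n 4 turn [-0.   -0.35 -0.  ]
[0.04, -0.0, -0.19]
[0.03, -0.0, -0.19]
[0.03, -0.0, -0.2]
[0.02, -0.0, -0.2]
n 4 turn [-0.   -0.35 -0.  ]
[0.04, -0.0, -0.19]
[0.04, -0.0, -0.19]
[0.03, -0.0, -0.19]
[0.02, -0.0, -0.19]
n 4 turn [ 0.  -0.3 -0. ]
[0.04, -0.0, -0.16]
[0.03, -0.0, -0.16]
[0.03, -0.0, -0.16]
[0.03, -0.0, -0.16]
n 5 turn [-0.   -0.32 -0.  ]
[0.04, -0.0, -0.18]
[0.03, -0.0, -0.18]
[0.03, -0.0, -0.18]
[0.02, -0.0, -0.18]
[0.02, -0.0, -0.18]
n 5 turn [-0.   -0.32 -0.  ]
[0.03, -0.0, -0.19]
[0.02, 0.0, -0.19]
[0.02, 0.0, -0.19]
[0.01, 0.0, -0.19]
[0.01, 0.0, -0.19]
n 4 turn [ 0.  -0.3  0. ]
[0.02, 0.0, -0.18]
[0.01, 0.0, -0.18]
[0.01, 0.0, -0.18]
[0.0, 0.0, -0.18]
```

Request:
apply_moves(
  motion=[
    {"tx":0,"ty":-0.02,"tz":-0.07,"wx":0,"wy":0,"wz":0,"hand":0},
    {"tx":0,"ty":-0.02,"tz":-0.07,"wx":0,"wy":0,"wz":0,"hand":0},
    {"tx":0.04,"ty":0,"tz":-0.19,"wx":0,"wy":-0.35,"wz":0,"hand":0},
    {"tx":0.03,"ty":0,"tz":-0.19,"wx":0,"wy":-0.35,"wz":0,"hand":0},
    {"tx":0.03,"ty":0,"tz":-0.2,"wx":0,"wy":-0.35,"wz":0,"hand":0},
  ],
)

```text
time: 10.42
tcp_pos: [631.2, 28.7, 161.6]
tool_rot: [0.033, 0.707, 0.705, -0.033]
contact_force: [-0.2, 0.7, -4.0]
finger_gap: 16.4
grip_force: 107.4
```

Request:
apply_moves(
  motion=[
    {"tx":0.02,"ty":0,"tz":-0.2,"wx":0,"wy":-0.35,"wz":0,"hand":0},
    {"tx":0,"ty":0,"tz":0,"wx":0,"wy":0,"wz":0,"hand":0},
    {"tx":0,"ty":0,"tz":0,"wx":0,"wy":0,"wz":0,"hand":0},
    {"tx":0,"ty":0,"tz":0,"wx":0,"wy":0,"wz":0,"hand":0},
    {"tx":0,"ty":0,"tz":0,"wx":0,"wy":0,"wz":0,"hand":0},
  ],
)

```text
time: 10.83
tcp_pos: [631.2, 28.9, 165.9]
tool_rot: [0.043, 0.707, 0.705, -0.044]
contact_force: [0.4, 0.7, -3.0]
finger_gap: 16.4
grip_force: 107.4
```

Request:
apply_moves(
  motion=[
    {"tx":0.04,"ty":0,"tz":-0.19,"wx":0,"wy":-0.35,"wz":0,"hand":0},
    {"tx":0.04,"ty":0,"tz":-0.19,"wx":0,"wy":-0.35,"wz":0,"hand":0},
    {"tx":0.03,"ty":0,"tz":-0.19,"wx":0,"wy":-0.35,"wz":0,"hand":0},
    {"tx":0.02,"ty":0,"tz":-0.19,"wx":0,"wy":-0.35,"wz":0,"hand":0},
    {"tx":0,"ty":0,"tz":0,"wx":0,"wy":0,"wz":0,"hand":0},
  ],
)

```text
time: 11.25
tcp_pos: [631.5, 38.2, 184.9]
tool_rot: [0.086, 0.702, 0.702, -0.086]
contact_force: [0.6, 0.6, -2.3]
finger_gap: 16.0
grip_force: 107.4
```

Run:
```python
from h import *
st(); i,p,d=scoop_in_tool('scene')
```

```text
t 11.25 tcp [631.5  38.2 184.9] yaw 90.0 nose-down 13.9 zaxis [ 0.001 -0.241 -0.971] F [ 0.6  0.6 -2.3] gap 15.953270690960517 107.35691428184509 q [ 0.26  0.61 -0.7   1.61  0.65  1.22 -0.66]
scene scoop 0.93 [631.2 129.3 136.7] tool [100.7  -0.3  24.4]
scene scoop_lip 0.65 [633.4 194.8 130.8] tool [165.7   1.9  14.4]
scene scoop_grip 0.68 [631.5  44.  203. ] tool [  2.    0.  -19.5]
```

Request:
apply_moves(
  motion=[
    {"tx":0.04,"ty":0,"tz":-0.16,"wx":0,"wy":-0.3,"wz":0,"hand":0},
    {"tx":0.03,"ty":0,"tz":-0.16,"wx":0,"wy":-0.3,"wz":0,"hand":0},
    {"tx":0.03,"ty":0,"tz":-0.16,"wx":0,"wy":-0.3,"wz":0,"hand":0},
    {"tx":0.03,"ty":0,"tz":-0.16,"wx":0,"wy":-0.3,"wz":0,"hand":0},
    {"tx":0,"ty":0,"tz":0,"wx":0,"wy":0,"wz":0,"hand":0},
  ],
)

```text
time: 11.87
tcp_pos: [631.5, 47.5, 199.8]
tool_rot: [0.123, 0.696, 0.697, -0.122]
contact_force: [0.0, 0.8, -3.9]
finger_gap: 16.2
grip_force: 107.4
```

Request:
apply_moves(
  motion=[
    {"tx":0.04,"ty":0,"tz":-0.18,"wx":0,"wy":-0.32,"wz":0,"hand":0},
    {"tx":0.03,"ty":0,"tz":-0.18,"wx":0,"wy":-0.32,"wz":0,"hand":0},
    {"tx":0.03,"ty":0,"tz":-0.18,"wx":0,"wy":-0.32,"wz":0,"hand":0},
    {"tx":0.02,"ty":0,"tz":-0.18,"wx":0,"wy":-0.32,"wz":0,"hand":0},
    {"tx":0.02,"ty":0,"tz":-0.18,"wx":0,"wy":-0.32,"wz":0,"hand":0},
  ],
)

```text
time: 12.28
tcp_pos: [631.6, 56.3, 218.9]
tool_rot: [0.172, 0.687, 0.685, -0.172]
contact_force: [-0.9, 0.3, -2.7]
finger_gap: 16.5
grip_force: 107.5
```

Request:
apply_moves(
  motion=[
    {"tx":0,"ty":0,"tz":0,"wx":0,"wy":0,"wz":0,"hand":0},
    {"tx":0,"ty":0,"tz":0,"wx":0,"wy":0,"wz":0,"hand":0},
    {"tx":0,"ty":0,"tz":0,"wx":0,"wy":0,"wz":0,"hand":0},
    {"tx":0,"ty":0,"tz":0,"wx":0,"wy":0,"wz":0,"hand":0},
    {"tx":0,"ty":0,"tz":0,"wx":0,"wy":0,"wz":0,"hand":0},
  ],
)

```text
time: 12.7
tcp_pos: [631.6, 55.1, 218.6]
tool_rot: [0.171, 0.687, 0.685, -0.171]
contact_force: [-0.4, 0.4, -1.4]
finger_gap: 16.1
grip_force: 107.6
```

Request:
apply_moves(
  motion=[
    {"tx":0.03,"ty":0,"tz":-0.19,"wx":0,"wy":-0.32,"wz":0,"hand":0},
    {"tx":0.02,"ty":0,"tz":-0.19,"wx":0,"wy":-0.32,"wz":0,"hand":0},
    {"tx":0.02,"ty":0,"tz":-0.19,"wx":0,"wy":-0.32,"wz":0,"hand":0},
    {"tx":0.01,"ty":0,"tz":-0.19,"wx":0,"wy":-0.32,"wz":0,"hand":0},
    {"tx":0.01,"ty":0,"tz":-0.19,"wx":0,"wy":-0.32,"wz":0,"hand":0},
  ],
)

```text
time: 13.12
tcp_pos: [631.6, 69.6, 237.9]
tool_rot: [0.219, 0.673, 0.671, -0.219]
contact_force: [-0.7, -0.1, -2.1]
finger_gap: 16.6
grip_force: 107.7
```

Run:
```python
from h import *
st(); i,p,d=scoop_in_tool('scene')
cv2.imwrite('pics/s3.png',cv2.resize(p[180:420,60:380,::-1],(640,480)))
print(mk('ball0_center','scene',i)); print([ (round(m['p'],2),w(i,m['at']).round(0).tolist()) for m in mark_of('ball0_center','scene')])
```

```text
t 13.12 tcp [631.6  69.6 237.9] yaw 89.8 nose-down 36.1 zaxis [-0.002 -0.589 -0.808] F [-0.7 -0.1 -2.1] gap 16.585272436162416 107.69667506217957 q [-0.07  0.67 -0.59  1.48  0.85  1.57 -0.85]
scene scoop 0.94 [634.5 135.1 160.3] tool [96.7  3.2 25.4]
scene scoop_lip 0.69 [633.7 193.6 129.7] tool [162.    2.3  15.8]
scene scoop_grip 0.87 [630.4  79.5 250.9] tool [ -1.5  -0.9 -15.1]
[(0.53, [635.0, 217.5, 82.8])]
[(0.53, [635.0, 218.0, 83.0])]
```

View pics/s3.png

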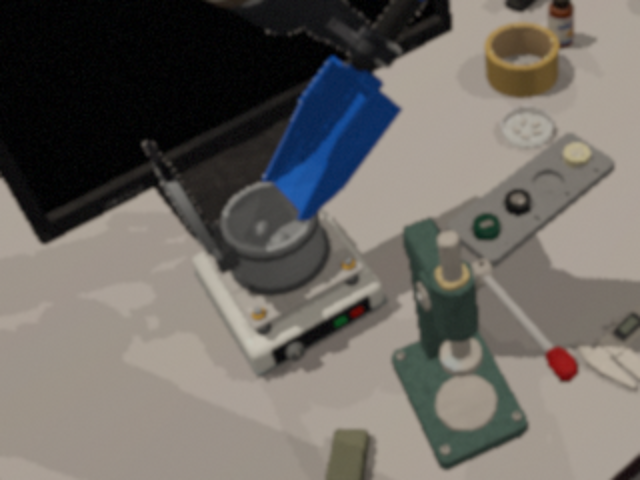

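Request:
apply_moves(
  motion=[
    {"tx":0.02,"ty":0,"tz":-0.18,"wx":0,"wy":-0.3,"wz":0,"hand":0},
    {"tx":0.01,"ty":0,"tz":-0.18,"wx":0,"wy":-0.3,"wz":0,"hand":0},
    {"tx":0,"ty":0,"tz":-0.18,"wx":0,"wy":-0.3,"wz":0,"hand":0},
    {"tx":0,"ty":0,"tz":0,"wx":0,"wy":0,"wz":0,"hand":0},
    {"tx":0,"ty":0,"tz":0,"wx":0,"wy":0,"wz":0,"hand":0},
  ],
)

```text
time: 13.83
tcp_pos: [631.3, 80.7, 247.4]
tool_rot: [0.244, 0.663, 0.664, -0.245]
contact_force: [-0.1, -1.4, 0.1]
finger_gap: 16.1
grip_force: 107.7
```

Run:
```python
from h import *
st(); i,p,d=snap('wrist','wr5')
sp=cv2.resize(snap('scene')[1][250:330,140:260,::-1],(480,320)); 
im=np.zeros((480,800,3),np.uint8); im[:360,:480]=cv2.resize(p[...,::-1],(480,360)); im[:213,480:]=cv2.resize(sp,(320,213)); cv2.imwrite('pics/c5.png',im)
a=plan([([631.5,40,255],down(90,40),3),([631.5,-20,225],down(90,0),8)])
```

```text
t 13.83 tcp [631.3  80.7 247.4] yaw 90.1 nose-down 40.5 zaxis [-0.    -0.649 -0.761] F [-0.1 -1.4  0.1] gap 16.124662635240966 107.72932648658752 q [-0.13  0.7  -0.57  1.45  0.88  1.64 -0.87]
n 3 turn [-0.004  0.034 -0.004]
[-0.46, 0.0, 0.27]
[-0.46, 0.0, 0.26]
[-0.46, 0.0, 0.26]
n 8 turn [0. 1. 0.]
[-0.13, 0.0, 0.31]
[-0.16, 0.0, 0.29]
[-0.18, 0.0, 0.28]
[-0.21, 0.0, 0.26]
[-0.23, 0.0, 0.24]
[-0.25, 0.0, 0.22]
[-0.27, 0.0, 0.2]
[-0.29, 0.0, 0.18]
```

View pics/c5.png

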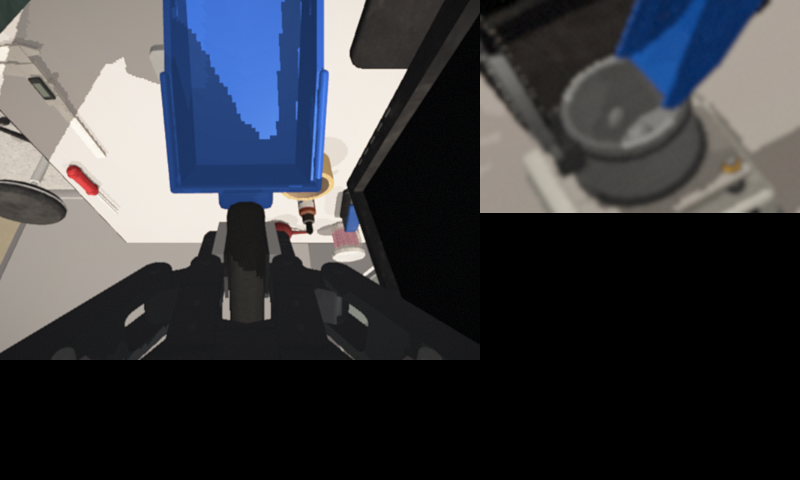

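Request:
apply_moves(
  motion=[
    {"tx":-0.26,"ty":0,"tz":-0.3,"wx":0,"wy":0,"wz":0,"hand":0},
    {"tx":-0.46,"ty":0,"tz":0.2,"wx":0,"wy":0,"wz":0,"hand":0},
    {"tx":-0.46,"ty":0,"tz":0.27,"wx":0,"wy":0,"wz":0,"hand":0},
    {"tx":-0.46,"ty":0,"tz":0.27,"wx":0,"wy":0,"wz":0,"hand":0},
    {"tx":-0.46,"ty":0,"tz":0.27,"wx":0,"wy":0.5,"wz":0,"hand":0},
  ],
)

```text
time: 14.35
tcp_pos: [630.6, 26.6, 267.5]
tool_rot: [0.23, 0.669, 0.668, -0.231]
contact_force: [0.2, 0.6, -1.2]
finger_gap: 16.2
grip_force: 107.7
```

Request:
apply_moves(
  motion=[
    {"tx":-0.5,"ty":0,"tz":0.3,"wx":0,"wy":1,"wz":0,"hand":0},
    {"tx":-0.5,"ty":0,"tz":0.3,"wx":0,"wy":1,"wz":0,"hand":0},
    {"tx":-0.5,"ty":0,"tz":0.3,"wx":0,"wy":1,"wz":0,"hand":0},
    {"tx":-0.5,"ty":0,"tz":0.2,"wx":0,"wy":1,"wz":0,"hand":0},
    {"tx":-0.5,"ty":0,"tz":0.2,"wx":0,"wy":1,"wz":0,"hand":0},
  ],
)

```text
time: 14.77
tcp_pos: [631.1, -46.0, 270.8]
tool_rot: [0.08, 0.704, 0.701, -0.079]
contact_force: [-0.2, -0.6, -1.4]
finger_gap: 16.4
grip_force: 107.7
```

Run:
```python
from h import *
st(); i,p,d=snap('scene')
print([(round(m['p'],2),w(i,m['at']).round(0).tolist()) for k in range(6) for m in mark_of('ball%d_center'%k,'scene')[:6]][:12])
cv2.imwrite('pics/s6.png',cv2.resize(p[240:340,120:270,::-1],(750,500),interpolation=cv2.INTER_CUBIC))
plan([([560,-150,200],down(90,0),10),([453,-362,130],down(75.3,0),10),([453,-362,32],down(75.3,0),5)])
```

```text
t 14.77 tcp [631.1 -46.  270.8] yaw 89.7 nose-down 12.9 zaxis [ 0.002 -0.223 -0.975] F [-0.2 -0.6 -1.4] gap 16.356948978891424 107.67094731330872 q [ 0.4   0.49 -0.7   1.56  0.55  1.29 -0.43]
[(0.38, [635.0, 219.0, 81.0]), (0.63, [659.0, 223.0, 82.0]), (0.46, [635.0, 218.0, 3.0]), (0.21, [732.0, -181.0, 3.0])]
n 10 turn [-0.    0.26 -0.  ]
[-0.36, -0.28, 0.37]
[-0.37, -0.28, 0.36]
[-0.38, -0.28, 0.35]
[-0.38, -0.28, 0.34]
[-0.39, -0.28, 0.33]
[-0.4, -0.28, 0.32]
[-0.41, -0.28, 0.32]
[-0.41, -0.28, 0.31]
[-0.42, -0.28, 0.3]
[-0.43, -0.28, 0.29]
n 10 turn [-0.     0.     0.294]
[-0.85, -0.43, 0.28]
[-0.86, -0.41, 0.28]
[-0.87, -0.38, 0.28]
[-0.88, -0.36, 0.28]
[-0.89, -0.34, 0.28]
[-0.9, -0.32, 0.28]
[-0.9, -0.29, 0.28]
[-0.91, -0.27, 0.28]
[-0.92, -0.25, 0.28]
[-0.92, -0.22, 0.28]
n 5 turn [-0.  0.  0.]
[-0.0, 0.0, 0.78]
```

View pics/s6.png

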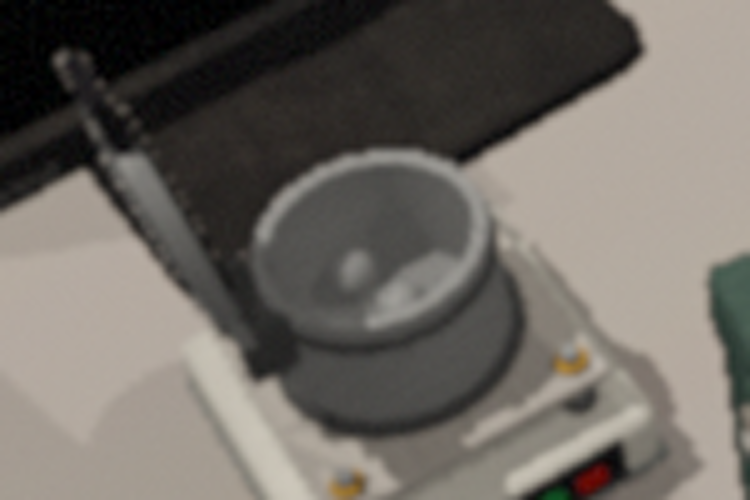

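Request:
apply_moves(
  motion=[
    {"tx":-0.36,"ty":-0.28,"tz":0.36,"wx":0,"wy":0.52,"wz":0,"hand":0},
    {"tx":-0.6,"ty":-0.45,"tz":0.5,"wx":0,"wy":0.52,"wz":0,"hand":0},
    {"tx":-0.8,"ty":-0.56,"tz":0.6,"wx":0,"wy":0.52,"wz":0,"hand":0},
    {"tx":-0.8,"ty":-0.56,"tz":0.6,"wx":0,"wy":0.52,"wz":0,"hand":0},
    {"tx":-0.8,"ty":-0.56,"tz":0.6,"wx":0,"wy":0.52,"wz":0,"hand":0},
  ],
)

```text
time: 15.53
tcp_pos: [570.8, -133.0, 213.6]
tool_rot: [0.0, 0.706, 0.708, 0.001]
contact_force: [1.0, -0.8, -0.9]
finger_gap: 16.4
grip_force: 107.7
```

Request:
apply_moves(
  motion=[
    {"tx":-0.85,"ty":-0.43,"tz":0.28,"wx":0,"wy":0,"wz":0.29,"hand":0},
    {"tx":-0.86,"ty":-0.43,"tz":0.28,"wx":0,"wy":0,"wz":0.29,"hand":0},
    {"tx":-0.87,"ty":-0.41,"tz":0.28,"wx":0,"wy":0,"wz":0.29,"hand":0},
    {"tx":-0.88,"ty":-0.38,"tz":0.28,"wx":0,"wy":0,"wz":0.29,"hand":0},
    {"tx":-0.89,"ty":-0.36,"tz":0.28,"wx":0,"wy":0,"wz":0.29,"hand":0},
  ],
)

```text
time: 15.95
tcp_pos: [514.8, -239.4, 178.2]
tool_rot: [-0.0, 0.75, 0.661, -0.0]
contact_force: [-0.4, 0.6, -1.3]
finger_gap: 16.1
grip_force: 107.9
```

Request:
apply_moves(
  motion=[
    {"tx":-0.9,"ty":-0.32,"tz":0.2,"wx":0,"wy":0,"wz":0.29,"hand":0},
    {"tx":-0.9,"ty":-0.3,"tz":0.2,"wx":0,"wy":0,"wz":0.29,"hand":0},
    {"tx":-0.9,"ty":-0.27,"tz":0.2,"wx":0,"wy":0,"wz":0.29,"hand":0},
    {"tx":-0.9,"ty":-0.25,"tz":0.2,"wx":0,"wy":0,"wz":0.29,"hand":0},
    {"tx":-0.9,"ty":-0.22,"tz":0.2,"wx":0,"wy":0,"wz":0.29,"hand":0},
  ],
)

```text
time: 16.37
tcp_pos: [461.8, -344.2, 153.4]
tool_rot: [-0.0, 0.79, 0.613, -0.0]
contact_force: [0.0, -0.0, -1.2]
finger_gap: 16.1
grip_force: 107.9
```

Run:
```python
from h import *
st(); 
plan([([453,-362,70],down(75.3,0),4)])
```

```text
t 16.37 tcp [ 461.8 -344.2  153.4] yaw 75.6 nose-down 0.0 zaxis [-0. -0. -1.] F [ 0.  -0.  -1.2] gap 16.1491165413929 107.85141348838806 q [ 1.07  0.5  -0.62  1.81  0.35  0.95  0.05]
n 4 turn [-0.001  0.001  0.013]
[-0.19, -0.04, 0.83]
[-0.19, -0.04, 0.83]
[-0.19, -0.04, 0.83]
[-0.19, -0.04, 0.83]
```

Request:
apply_moves(
  motion=[
    {"tx":-0.19,"ty":-0.04,"tz":0.83,"wx":0,"wy":0,"wz":0,"hand":0},
    {"tx":-0.19,"ty":-0.04,"tz":0.83,"wx":0,"wy":0,"wz":0,"hand":0},
    {"tx":-0.19,"ty":-0.04,"tz":0.83,"wx":0,"wy":0,"wz":0,"hand":0},
    {"tx":-0.19,"ty":-0.04,"tz":0.83,"wx":0,"wy":0,"wz":0,"hand":0},
    {"tx":0,"ty":0,"tz":0.6,"wx":0,"wy":0,"wz":0,"hand":0},
  ],
)

```text
time: 16.78
tcp_pos: [452.4, -361.5, 53.7]
tool_rot: [-0.001, 0.791, 0.612, -0.001]
contact_force: [-0.5, -0.3, -1.4]
finger_gap: 16.1
grip_force: 107.8
```

Request:
apply_moves(
  motion=[
    {"tx":0,"ty":0,"tz":0.4,"wx":0,"wy":0,"wz":0,"hand":0},
    {"tx":0,"ty":0,"tz":0.3,"wx":0,"wy":0,"wz":0,"hand":0},
    {"tx":0,"ty":0,"tz":0.15,"wx":0,"wy":0,"wz":0,"hand":0},
    {"tx":0,"ty":0,"tz":0,"wx":0,"wy":0,"wz":0,"hand":0},
  ],
)

```text
time: 17.12
tcp_pos: [453.2, -361.5, 34.0]
tool_rot: [-0.0, 0.791, 0.612, 0.0]
contact_force: [-0.5, -0.4, -0.6]
finger_gap: 16.0
grip_force: 107.8
```

Request:
apply_moves(
  motion=[
    {"tx":0,"ty":0,"tz":0.06,"wx":0,"wy":0,"wz":0,"hand":0},
    {"tx":0,"ty":0,"tz":0,"wx":0,"wy":0,"wz":0,"hand":0},
  ],
)

```text
time: 17.28
tcp_pos: [453.4, -362.7, 33.6]
tool_rot: [0.001, 0.791, 0.612, 0.0]
contact_force: [0.2, -0.8, -1.6]
finger_gap: 16.5
grip_force: 107.8
```

Request:
apply_moves(
  motion=[
    {"tx":0,"ty":0,"tz":0.06,"wx":0,"wy":0,"wz":0,"hand":0},
    {"tx":0,"ty":0,"tz":0,"wx":0,"wy":0,"wz":0,"hand":0},
  ],
)

```text
time: 17.45
tcp_pos: [452.9, -362.8, 31.9]
tool_rot: [0.0, 0.791, 0.611, 0.0]
contact_force: [0.0, 0.0, -2.2]
finger_gap: 16.3
grip_force: 107.8
```

Request:
apply_moves(
  motion=[
    {"tx":0,"ty":0,"tz":0.06,"wx":0,"wy":0,"wz":0,"hand":0},
    {"tx":0,"ty":0,"tz":0,"wx":0,"wy":0,"wz":0,"hand":0},
  ],
)

```text
time: 17.62
tcp_pos: [452.7, -362.6, 30.0]
tool_rot: [0.0, 0.791, 0.611, 0.0]
contact_force: [0.0, -0.1, -0.8]
finger_gap: 16.5
grip_force: 107.8
```

Request:
apply_moves(
  motion=[
    {"tx":0,"ty":0,"tz":0.05,"wx":0,"wy":0,"wz":0,"hand":0},
    {"tx":0,"ty":0,"tz":0,"wx":0,"wy":0,"wz":0,"hand":0},
    {"tx":0,"ty":0,"tz":0,"wx":0,"wy":0,"wz":0,"hand":0},
  ],
)

```text
time: 17.87
tcp_pos: [452.7, -362.5, 28.6]
tool_rot: [-0.0, 0.791, 0.611, -0.0]
contact_force: [0.9, -0.5, -1.0]
finger_gap: 16.1
grip_force: 107.8
```

Request:
apply_moves(
  motion=[
    {"tx":0,"ty":0,"tz":0.04,"wx":0,"wy":0,"wz":0,"hand":0},
    {"tx":0,"ty":0,"tz":0,"wx":0,"wy":0,"wz":0,"hand":0.15},
    {"tx":0,"ty":0,"tz":0,"wx":0,"wy":0,"wz":0,"hand":0.4},
    {"tx":0,"ty":0,"tz":0,"wx":0,"wy":0,"wz":0,"hand":0.8},
    {"tx":0,"ty":0,"tz":0,"wx":0,"wy":0,"wz":0,"hand":0.9},
  ],
)

```text
time: 18.28
tcp_pos: [452.8, -362.5, 27.7]
tool_rot: [0.0, 0.791, 0.611, 0.0]
contact_force: [1.1, -0.2, 0.8]
finger_gap: 51.7
grip_force: 0.0
```

Request:
apply_moves(
  motion=[
    {"tx":0,"ty":0,"tz":0,"wx":0,"wy":0,"wz":0,"hand":0.9},
    {"tx":0,"ty":0,"tz":0,"wx":0,"wy":0,"wz":0,"hand":0.9},
    {"tx":0,"ty":0,"tz":0,"wx":0,"wy":0,"wz":0,"hand":0.9},
    {"tx":0,"ty":0,"tz":-0.3,"wx":0,"wy":0,"wz":0,"hand":0.9},
    {"tx":0,"ty":0,"tz":-0.7,"wx":0,"wy":0,"wz":0,"hand":0.9},
  ],
)

```text
time: 18.7
tcp_pos: [451.2, -361.3, 51.3]
tool_rot: [-0.002, 0.791, 0.612, -0.0]
contact_force: [-0.4, 0.7, 0.1]
finger_gap: 76.8
grip_force: 0.0
```

Request:
apply_moves(
  motion=[
    {"tx":0,"ty":0,"tz":-1,"wx":0,"wy":0,"wz":0,"hand":0.9},
    {"tx":0,"ty":0,"tz":-1,"wx":0,"wy":0,"wz":0,"hand":0.9},
    {"tx":0,"ty":0,"tz":-1,"wx":0,"wy":0,"wz":0,"hand":0.9},
    {"tx":0,"ty":0,"tz":-1,"wx":0,"wy":0,"wz":0,"hand":0.5},
    {"tx":0,"ty":0,"tz":-1,"wx":0,"wy":0,"wz":0,"hand":0},
  ],
)

```text
time: 19.12
tcp_pos: [452.7, -362.3, 179.5]
tool_rot: [0.0, 0.791, 0.612, 0.0]
contact_force: [-0.5, -0.8, 0.9]
finger_gap: 54.2
grip_force: 0.0
```

Run:
```python
from h import *
st(); i,p,d=snap('wrist','wr7'); i2,p2,d2=snap('side')
print(mk('scoop','wrist',i),mk('scoop','side',i2),mk('scoop_lip','side',i2),mk('scoop_grip','side',i2))
im=np.hstack([cv2.resize(p,(400,300)),cv2.resize(p2,(400,300))])[...,::-1]; cv2.imwrite('pics/c7.png',im)
```

```text
t 19.12 tcp [ 452.7 -362.3  179.5] yaw 75.4 nose-down 0.0 zaxis [ 0. -0. -1.] F [-0.5 -0.8  0.9] gap 54.15085049696504 0.0 q [ 1.12  0.47 -0.63  1.78  0.33  1.    0.1 ]
[(0.93, [476.7, -264.3, 1.8])] [] [(0.8, [493.9, -202.9, 14.2])] []
```

View pics/c7.png

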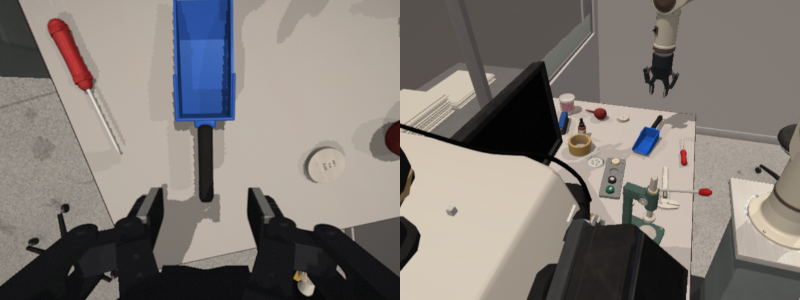

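Run:
```python
from h import *
i,p,d=snap('scene'); Q=cloud(i,d)
for y in range(240,640,30):
    print(y,' '.join('%4d'%np.percentile(a[:,2],99) if len(a:=Q[(abs(Q[:,0]-x)<15)&(abs(Q[:,1]-y)<15)])>2 else '   .' for x in range(420,860,30)))
L=Q[(abs(Q[:,0]-635)<60)&(Q[:,1]>262)&(Q[:,1]<320)&(Q[:,2]>140)&(Q[:,2]<280)]
for z in range(145,275,10):
    a=L[abs(L[:,2]-z)<5]
    if len(a): print(z,len(a),np.median(a,0).round(1),np.percentile(a[:,0],[2,98]).round(0),np.percentile(a[:,1],[5,95]).round(0))
plan([([632,340,330],down(90,0),30)])
st()
```

```text
240    3   19    4    4   33   66  126  125  126    .    .   16  200  404  401
270   19   20   16    4   35   69  211  222  220   65   43    6  201  405  400
300   19   19    4    4    4   42  223  257  255   32    4    4  199  404  400
330    6    5    4    4    4    4    4    4    4    4    4    4  201  404  400
360   11    4    3    4    4    4    5    4    4    4    4    4  195  404  400
390   11    4    4    4    4    4    4    4    4    5    5    4  344  404  400
420    4    4    3    4    4    3    4    4  311    4    4    4    5    4    4
450    1    3    3    4    4    4    4  310  313    4    4  116  115  115    4
480    .    4    4    3    3    3    4  311  312  143  152  151  136    4    5
510    .  150  170  190  206  217  219  220  215  194  176  161  143  124  109
540    .  153  173  193  211  217  217    .    .    .    .    .    .    .    .
570    .    .  171  189    .    .    .    .    .    .    .    .    .    .    .
600    .    .    .    .    .    .    .    .    .    .    .    .    .    .    .
630    .    .    .    .    .    .    .    .    .    .    .    .    .    .
[... 644 characters left out ...]
.01, -0.2]
[0.97, 0.02, -0.2]
[0.97, 0.03, -0.2]
[0.97, 0.04, -0.2]
[0.97, 0.05, -0.2]
[0.96, 0.05, -0.2]
[0.96, 0.06, -0.2]
[0.96, 0.07, -0.2]
[0.96, 0.08, -0.2]
[0.96, 0.09, -0.2]
[0.96, 0.09, -0.2]
[0.96, 0.1, -0.2]
[0.96, 0.11, -0.2]
[0.96, 0.12, -0.2]
[0.96, 0.13, -0.2]
[0.96, 0.14, -0.2]
[0.96, 0.14, -0.2]
[0.95, 0.15, -0.2]
[0.95, 0.16, -0.2]
[0.95, 0.17, -0.2]
[0.95, 0.18, -0.2]
[0.95, 0.18, -0.2]
[0.95, 0.19, -0.2]
[0.95, 0.2, -0.2]
[0.94, 0.21, -0.2]
[0.94, 0.22, -0.2]
[0.94, 0.22, -0.2]
[0.94, 0.23, -0.2]
t 19.47 tcp [ 451.8 -362.   176.5] yaw 75.4 nose-down -0.1 zaxis [-0.002  0.001 -1.   ] F [-0.2  0.6 -0.1] gap 1.328596416880621 0.0 q [ 1.12  0.48 -0.63  1.78  0.33  1.    0.1 ]
```

Request:
apply_moves(
  motion=[
    {"tx":0.97,"ty":0,"tz":-0.3,"wx":0,"wy":0,"wz":-0.1,"hand":0},
    {"tx":0.97,"ty":0,"tz":-0.3,"wx":0,"wy":0,"wz":-0.1,"hand":0},
    {"tx":0.97,"ty":0.01,"tz":-0.3,"wx":0,"wy":0,"wz":-0.1,"hand":0},
    {"tx":0.97,"ty":0.02,"tz":-0.3,"wx":0,"wy":0,"wz":-0.1,"hand":0},
    {"tx":0.97,"ty":0.03,"tz":-0.3,"wx":0,"wy":0,"wz":-0.1,"hand":0},
  ],
)

```text
time: 19.88
tcp_pos: [482.1, -243.5, 214.2]
tool_rot: [-0.001, 0.778, 0.629, -0.0]
contact_force: [0.3, 0.0, -0.8]
finger_gap: 0.1
grip_force: 0.0
```

Request:
apply_moves(
  motion=[
    {"tx":0.97,"ty":0.04,"tz":-0.3,"wx":0,"wy":0,"wz":-0.1,"hand":0},
    {"tx":0.97,"ty":0.05,"tz":-0.3,"wx":0,"wy":0,"wz":-0.1,"hand":0},
    {"tx":0.96,"ty":0.05,"tz":-0.3,"wx":0,"wy":0,"wz":-0.1,"hand":0},
    {"tx":0.96,"ty":0.06,"tz":-0.3,"wx":0,"wy":0,"wz":-0.1,"hand":0},
    {"tx":0.96,"ty":0.07,"tz":-0.3,"wx":0,"wy":0,"wz":-0.1,"hand":0},
  ],
)

```text
time: 20.3
tcp_pos: [512.0, -126.7, 251.8]
tool_rot: [-0.001, 0.764, 0.646, -0.0]
contact_force: [-0.2, 0.3, -0.4]
finger_gap: -0.0
grip_force: 0.0
```

Request:
apply_moves(
  motion=[
    {"tx":0.96,"ty":0.08,"tz":-0.3,"wx":0,"wy":0,"wz":-0.1,"hand":0},
    {"tx":0.96,"ty":0.09,"tz":-0.3,"wx":0,"wy":0,"wz":-0.1,"hand":0},
    {"tx":0.96,"ty":0.09,"tz":-0.3,"wx":0,"wy":0,"wz":-0.1,"hand":0},
    {"tx":0.96,"ty":0.1,"tz":-0.3,"wx":0,"wy":0,"wz":-0.1,"hand":0},
    {"tx":0.96,"ty":0.11,"tz":-0.3,"wx":0,"wy":0,"wz":-0.1,"hand":0},
  ],
)

```text
time: 20.72
tcp_pos: [541.6, -10.1, 289.3]
tool_rot: [-0.001, 0.749, 0.662, -0.001]
contact_force: [-0.0, 0.4, -0.5]
finger_gap: -0.4
grip_force: 0.0
```

Request:
apply_moves(
  motion=[
    {"tx":0.96,"ty":0.12,"tz":-0.3,"wx":0,"wy":0,"wz":-0.1,"hand":0},
    {"tx":0.96,"ty":0.13,"tz":-0.3,"wx":0,"wy":0,"wz":-0.1,"hand":0},
    {"tx":0.96,"ty":0.14,"tz":-0.3,"wx":0,"wy":0,"wz":-0.1,"hand":0},
    {"tx":0.96,"ty":0.14,"tz":-0.3,"wx":0,"wy":0,"wz":-0.1,"hand":0},
    {"tx":0.95,"ty":0.15,"tz":-0.3,"wx":0,"wy":0,"wz":-0.1,"hand":0},
  ],
)

```text
time: 21.13
tcp_pos: [571.4, 107.1, 326.6]
tool_rot: [-0.001, 0.735, 0.678, -0.001]
contact_force: [0.2, -0.9, 0.2]
finger_gap: 0.0
grip_force: 0.0
```

Run:
```python
from h import *
st(); plan([([638,325,330],down(90,0),10),([638,325,228],down(90,0),5)])
```

```text
t 21.13 tcp [571.4 107.1 326.6] yaw 85.4 nose-down 0.0 zaxis [-0.002 -0.    -1.   ] F [ 0.2 -0.9  0.2] gap 0.008135122266838294 0.0 q [ 0.43  0.39 -0.87  1.6   0.3   1.3  -0.56]
n 10 turn [-0.003  0.    -0.092]
[0.89, 0.2, -0.01]
[0.89, 0.2, -0.01]
[0.89, 0.21, -0.01]
[0.89, 0.22, -0.01]
[0.88, 0.22, -0.01]
[0.88, 0.23, -0.01]
[0.88, 0.24, -0.01]
[0.88, 0.25, -0.01]
[0.88, 0.25, -0.01]
[0.87, 0.26, -0.01]
n 5 turn [0. 0. 0.]
[0.0, -0.0, 0.82]
```

Request:
apply_moves(
  motion=[
    {"tx":0.89,"ty":0.2,"tz":0,"wx":0,"wy":0,"wz":-0.09,"hand":0},
    {"tx":0.89,"ty":0.2,"tz":0,"wx":0,"wy":0,"wz":-0.09,"hand":0},
    {"tx":0.89,"ty":0.21,"tz":0,"wx":0,"wy":0,"wz":-0.09,"hand":0},
    {"tx":0.89,"ty":0.22,"tz":0,"wx":0,"wy":0,"wz":-0.09,"hand":0},
    {"tx":0.88,"ty":0.22,"tz":0,"wx":0,"wy":0,"wz":-0.09,"hand":0},
  ],
)

```text
time: 21.55
tcp_pos: [605.0, 216.0, 325.9]
tool_rot: [-0.001, 0.721, 0.693, -0.001]
contact_force: [0.9, 0.1, 0.0]
finger_gap: 0.3
grip_force: 0.0
```

Request:
apply_moves(
  motion=[
    {"tx":0.88,"ty":0.23,"tz":0,"wx":0,"wy":0,"wz":-0.09,"hand":0},
    {"tx":0.88,"ty":0.24,"tz":0,"wx":0,"wy":0,"wz":-0.09,"hand":0},
    {"tx":0.88,"ty":0.25,"tz":0,"wx":0,"wy":0,"wz":-0.09,"hand":0},
    {"tx":0.88,"ty":0.25,"tz":0,"wx":0,"wy":0,"wz":-0.09,"hand":0},
    {"tx":0.87,"ty":0.26,"tz":0,"wx":0,"wy":0,"wz":-0.09,"hand":0},
  ],
)

```text
time: 21.97
tcp_pos: [638.6, 325.0, 325.6]
tool_rot: [-0.0, 0.708, 0.707, -0.001]
contact_force: [0.9, -0.5, -0.7]
finger_gap: 0.2
grip_force: 0.0
```

Request:
apply_moves(
  motion=[
    {"tx":0,"ty":0,"tz":0.5,"wx":0,"wy":0,"wz":0,"hand":0},
    {"tx":0,"ty":0,"tz":0.9,"wx":0,"wy":0,"wz":0,"hand":0},
    {"tx":0,"ty":0,"tz":1,"wx":0,"wy":0,"wz":0,"hand":0},
    {"tx":0,"ty":0,"tz":1,"wx":0,"wy":0,"wz":0,"hand":0},
    {"tx":0,"ty":0,"tz":0.6,"wx":0,"wy":0,"wz":0,"hand":0},
  ],
)

```text
time: 22.38
tcp_pos: [637.2, 322.3, 222.6]
tool_rot: [-0.001, 0.708, 0.706, -0.003]
contact_force: [-0.7, -0.2, -0.2]
finger_gap: -0.0
grip_force: 0.0
```

Run:
```python
from h import *
st()
def C(a,s=116,h=11,pre=3):
    y=278.5-s*np.cos(a)+7*np.sin(a); z=126+s*np.sin(a)+7*np.cos(a)
    return [638,y+h*min(1,np.sin(a)+.2)-pre*np.sin(a),z-pre*np.cos(a)-8*np.sin(a)]
seg=[]
for a,n in ((1.62,2),(1.4,2),(1.2,2),(1.0,2),(.8,2),(.6,2),(.4,2),(.2,2),(0.05,2)):
    print(a,np.round(C(a),1)); seg.append((C(a),down(90),n))
plan(seg)
```

```text
t 22.38 tcp [637.2 322.3 222.6] yaw 89.9 nose-down 0.2 zaxis [-0.005 -0.003 -1.   ] F [-0.7 -0.2 -0.2] gap -0.0062687194067506165 0.0 q [-0.03  0.72 -0.8   1.36  0.52  1.28 -0.85]
1.62 [638.  299.2 233.7]
1.4 [638.  273.7 233.1]
1.2 [638.  251.2 228.1]
1.0 [638.  230.2 219. ]
0.8 [638.  210.6 206.3]
0.6 [638.  193.4 190.3]
0.4 [638.  179.7 171.7]
0.2 [638.  170.  151.4]
0.05 [638.  165.6 135.4]
n 2 turn [-0.03   0.019 -0.011]
[-0.46, 0.02, -0.22]
[-0.46, 0.02, -0.22]
n 2 turn [-0.  0. -0.]
[-0.51, 0.0, 0.01]
n 2 turn [ 0. -0. -0.]
[-0.45, 0.0, 0.1]
n 2 turn [-0. -0. -0.]
[-0.42, 0.0, 0.18]
n 2 turn [ 0.  0. -0.]
[-0.39, 0.0, 0.26]
n 2 turn [ 0. -0. -0.]
[-0.34, 0.0, 0.32]
n 2 turn [-0. -0. -0.]
[-0.27, 0.0, 0.37]
n 2 turn [ 0.  0. -0.]
[-0.19, 0.0, 0.41]
n 2 turn [ 0. -0. -0.]
[-0.09, 0.0, 0.32]
```

Request:
apply_moves(
  motion=[
    {"tx":-0.46,"ty":0.02,"tz":-0.22,"wx":0,"wy":0,"wz":0,"hand":0},
    {"tx":-0.46,"ty":0.02,"tz":-0.22,"wx":0,"wy":0,"wz":0,"hand":0},
    {"tx":-0.4,"ty":0,"tz":0.01,"wx":0,"wy":0,"wz":0,"hand":0},
    {"tx":-0.4,"ty":0,"tz":0.01,"wx":0,"wy":0,"wz":0,"hand":0},
  ],
)

```text
time: 22.72
tcp_pos: [640.7, 280.8, 241.1]
tool_rot: [0.0, 0.708, 0.706, 0.002]
contact_force: [-1.8, 1.4, 0.6]
finger_gap: -0.1
grip_force: 1.0
```

Request:
apply_moves(
  motion=[
    {"tx":-0.45,"ty":0,"tz":0.05,"wx":0,"wy":0,"wz":0,"hand":0},
    {"tx":-0.45,"ty":0,"tz":0.1,"wx":0,"wy":0,"wz":0,"hand":0},
    {"tx":-0.45,"ty":0,"tz":0.1,"wx":0,"wy":0,"wz":0,"hand":0},
  ],
)

```text
time: 22.97
tcp_pos: [639.9, 246.1, 232.8]
tool_rot: [0.001, 0.708, 0.706, 0.001]
contact_force: [-0.3, 1.8, -0.5]
finger_gap: 0.1
grip_force: 0.8
```

Request:
apply_moves(
  motion=[
    {"tx":-0.42,"ty":0,"tz":0.18,"wx":0,"wy":0,"wz":0,"hand":0},
    {"tx":-0.42,"ty":0,"tz":0.18,"wx":0,"wy":0,"wz":0,"hand":0},
    {"tx":-0.39,"ty":0,"tz":0.26,"wx":0,"wy":0,"wz":0,"hand":0},
  ],
)

```text
time: 23.22
tcp_pos: [639.7, 215.1, 216.0]
tool_rot: [0.0, 0.708, 0.706, -0.0]
contact_force: [-1.1, 0.9, -0.1]
finger_gap: -0.2
grip_force: 0.7
```

Run:
```python
from h import *
st(); i,p,d=snap('scene')
cv2.imwrite('pics/s8.png',cv2.resize(p[200:380,100:340,::-1],(720,540)))
```

```text
t 23.22 tcp [639.7 215.1 216. ] yaw 89.9 nose-down 0.0 zaxis [ 0. -0. -1.] F [-1.1  0.9 -0.1] gap -0.18251486351514554 0.7040217003668658 q [ 0.16  0.66 -0.81  1.49  0.49  1.21 -0.72]
```

View pics/s8.png

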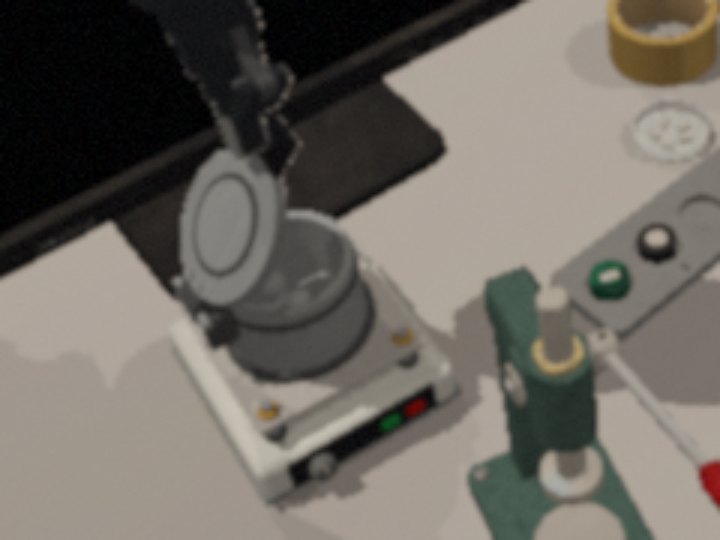

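Request:
apply_moves(
  motion=[
    {"tx":-0.36,"ty":0,"tz":0.4,"wx":0,"wy":0,"wz":0,"hand":0},
    {"tx":-0.34,"ty":0,"tz":0.4,"wx":0,"wy":0,"wz":0,"hand":0},
    {"tx":-0.34,"ty":0,"tz":0.4,"wx":0,"wy":0,"wz":0,"hand":0},
    {"tx":-0.27,"ty":0,"tz":0.4,"wx":0,"wy":0,"wz":0,"hand":0},
  ],
)

```text
time: 23.6
tcp_pos: [639.3, 182.8, 174.9]
tool_rot: [-0.0, 0.708, 0.706, -0.0]
contact_force: [-0.9, 0.3, 1.4]
finger_gap: -0.0
grip_force: 0.6
```

Request:
apply_moves(
  motion=[
    {"tx":-0.27,"ty":0,"tz":0.4,"wx":0,"wy":0,"wz":0,"hand":0},
    {"tx":-0.19,"ty":0,"tz":0.4,"wx":0,"wy":0,"wz":0,"hand":0},
    {"tx":-0.15,"ty":0,"tz":0.35,"wx":0,"wy":0,"wz":0,"hand":0},
  ],
)

```text
time: 23.85
tcp_pos: [639.3, 167.6, 146.2]
tool_rot: [-0.0, 0.708, 0.706, -0.0]
contact_force: [0.5, 0.6, 1.4]
finger_gap: 0.1
grip_force: 0.5
```

Run:
```python
from h import *
st()
```

```text
t 23.85 tcp [639.3 167.6 146.2] yaw 89.9 nose-down 0.0 zaxis [-0.001 -0.    -1.   ] F [0.5 0.6 1.4] gap 0.11929436430964023 0.4579776444006711 q [ 0.23  0.7  -0.78  1.58  0.54  1.08 -0.7 ]
```

Now press slowly toward shut (top expected at z≈133).

Request:
apply_moves(
  motion=[
    {"tx":-0.1,"ty":0,"tz":0.15,"wx":0,"wy":0,"wz":0,"hand":0},
    {"tx":0,"ty":0,"tz":0.12,"wx":0,"wy":0,"wz":0,"hand":0},
    {"tx":0,"ty":0,"tz":0.1,"wx":0,"wy":0,"wz":0,"hand":0},
    {"tx":0,"ty":0,"tz":0.08,"wx":0,"wy":0,"wz":0,"hand":0},
  ],
)

```text
time: 24.18
tcp_pos: [639.6, 166.2, 136.5]
tool_rot: [0.0, 0.708, 0.706, 0.0]
contact_force: [-0.1, -1.2, 0.5]
finger_gap: -0.1
grip_force: 0.5
```

Request:
apply_moves(
  motion=[
    {"tx":0,"ty":0,"tz":0.08,"wx":0,"wy":0,"wz":0,"hand":0},
    {"tx":0,"ty":0,"tz":0,"wx":0,"wy":0,"wz":0,"hand":0},
  ],
)

```text
time: 24.35
tcp_pos: [639.5, 166.4, 134.4]
tool_rot: [0.0, 0.708, 0.707, 0.0]
contact_force: [0.2, -0.6, -0.1]
finger_gap: -0.2
grip_force: 0.0
```

Request:
apply_moves(
  motion=[
    {"tx":0,"ty":0,"tz":0.05,"wx":0,"wy":0,"wz":0,"hand":0},
    {"tx":0,"ty":0,"tz":0,"wx":0,"wy":0,"wz":0,"hand":0},
  ],
)

```text
time: 24.52
tcp_pos: [639.7, 166.6, 133.9]
tool_rot: [0.0, 0.708, 0.707, 0.0]
contact_force: [-0.6, -0.6, 3.1]
finger_gap: -0.2
grip_force: 1.2
```

Request:
apply_moves(
  motion=[
    {"tx":0,"ty":0,"tz":0.05,"wx":0,"wy":0,"wz":0,"hand":0},
    {"tx":0,"ty":0,"tz":0,"wx":0,"wy":0,"wz":0,"hand":0},
  ],
)

```text
time: 24.68
tcp_pos: [639.8, 166.6, 133.6]
tool_rot: [0.0, 0.708, 0.706, 0.0]
contact_force: [-3.8, -2.2, 8.8]
finger_gap: 0.2
grip_force: 4.6
```

Request:
apply_moves(
  motion=[
    {"tx":0,"ty":0,"tz":0.05,"wx":0,"wy":0,"wz":0,"hand":0},
    {"tx":0,"ty":0,"tz":0,"wx":0,"wy":0,"wz":0,"hand":0},
  ],
)

```text
time: 24.85
tcp_pos: [639.8, 166.6, 133.5]
tool_rot: [0.001, 0.708, 0.706, 0.0]
contact_force: [-5.5, -3.1, 14.5]
finger_gap: -0.2
grip_force: 7.6
```

Request:
apply_moves(
  motion=[
    {"tx":0,"ty":0,"tz":-0.3,"wx":0,"wy":0,"wz":0,"hand":0},
    {"tx":-0.3,"ty":0,"tz":-0.9,"wx":0,"wy":0,"wz":0,"hand":0},
    {"tx":-1,"ty":0,"tz":-1,"wx":0,"wy":0,"wz":0,"hand":0},
    {"tx":-1,"ty":0,"tz":-1,"wx":0,"wy":0,"wz":0,"hand":0},
    {"tx":-1,"ty":0,"tz":-1,"wx":0,"wy":0,"wz":0,"hand":0},
  ],
)

```text
time: 25.27
tcp_pos: [639.0, 83.5, 236.6]
tool_rot: [-0.0, 0.707, 0.707, 0.0]
contact_force: [0.1, -0.3, 0.4]
finger_gap: 0.5
grip_force: 0.0
```

Run:
```python
from h import *
st(); i,p,d=snap('scene'); Q=cloud(i,d)
L=Q[(np.hypot(Q[:,0]-632,Q[:,1]-220)<40)&(Q[:,2]>110)]
A=np.c_[L[:,:2]-[632,220],np.ones(len(L))]; print('lid plane slope,z',np.linalg.lstsq(A,L[:,2],rcond=None)[0],L[:,2].std(),len(L))
print(mk('scoop','scene',i),mk('scoop_lip','scene',i),mk('scoop_grip','scene',i))
for n in ['bottle_1','tape_1','clay_block','ref_block_1','petri_dish']:print(n,mk(n,'scene',i)[:1])
cv2.imwrite('pics/s9.png',p[...,::-1])
```

```text
t 25.27 tcp [639.   83.5 236.6] yaw 90.0 nose-down -0.0 zaxis [-0.  0. -1.] F [ 0.1 -0.3  0.4] gap 0.45022264657881506 0.0 q [ 0.4   0.59 -0.84  1.55  0.45  1.21 -0.51]
lid plane slope,z [ 1.74629229e-02 -6.41188762e-03  1.36140732e+02] 1.9808611018165676 1114
[(0.74, [472.3, -266.1, -2.4])] [(0.69, [495.3, -202.4, 17.9]), (0.64, [438.7, 275.5, 3.0]), (0.33, [652.4, -120.0, 0.3])] [(0.95, [452.7, -363.3, 47.9]), (0.31, [610.0, -441.3, 4.7])]
bottle_1 [(0.87, [745.8, -258.7, 2.1])]
tape_1 [(0.74, [732.2, -182.4, 0.2])]
clay_block [(0.67, [440.7, 274.8, 3.0])]
ref_block_1 [(0.68, [613.3, -441.1, 4.8])]
petri_dish [(0.62, [649.5, -118.3, 0.6])]
```

View pics/s9.png

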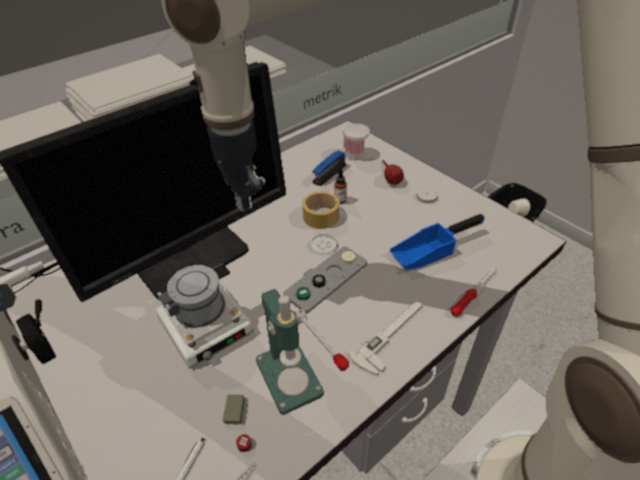

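The lid lies flat on the jar (195,290) with a slope under 0.01 rad. The scoop stands empty at (425,247), no balls are loose on the table, and the bystanders have not moved.

```bash
python3 -c "
from h import *
print(env.job_done())"
```

```text
the job is handed in; nothing more can be done
None
```

The job is handed in: the balls went into the jar, the empty scoop stands upright back at its starting spot, the lid is shut and the bystanders are undisturbed. I did not count all six balls in the jar (I only saw the scoop empty and none loose on the table), and the hand-in returned no verdict.

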